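Switch off the investment shaker and stand the flasks on the folding rack

ROBOT

A 6-joint arm with a two-finger parallel gripper is mounted at the origin on the work surface. World frame = base frame: x ahead of the robot, y to its left, z up, the work surface at z = 0. Lengths are in m, angles in degrees, forces in N, time in s.
With the tool pointing down it reaches from about 0.35 to 0.875 m from the base axis. Payload 4.2 kg.
Tool frame: the origin (TCP) lies between the finger pads; the fingertips stand 14 mm ahead of it and the grasp point (between the pads) lies 5 mm behind it; z points along the fingers, y is the line along which they close (so a half turn about z gives the same grasp; the last joint's range is limited). The gripper opens to 87 mm and grips with 3 to 60 N. Pads are 19 mm wide; open, the fingers measure 117 mm over their backs; the gripper's body (75 mm by 190 mm) begins 51 mm behind the grasp point.
Start: joints at [-49.928, 22.042, 0.453, 0, -68.411, -14.817], TCP at [0.267, -0.565, 0.237] pointing down, gripper open.
Joint ranges: [-179.83, 179.83], [-69.29, 118.12], [-61.27, 80.66], [-181.25, 117.63], [-171.15, -9.14], [-177.46, 177.46]. Speed limits (degrees/s): [159.86, 159.86, 180, 180, 180, 180].

INTERFACE

Orientations are given as a 3x3 rotation matrix whose columns are the frame's x, y, z axes.
In Python, from station import * gives the robot as it stands. The module is installed in compiled form; this text tells all that it offers.
- The arm moves only by the tool play_rows, never from a script. Its argument "steps" is a list of rows, each an object of numbers: "ax", "ay", "az": the turn, a rotation vector about the tool's x, y, z in degrees; "dx", "dy", "dz": the shift along the tool's x, y, z in mm; "claw": the finger opening in mm, from 0 to 87. A call has 1 to 20 rows; each row shifts and turns the commanded pose from where the row before left it, along the tool's axes as they then stand; what a row does not reach is not made up. A row lasts 1/10 s, in which the tool goes at most 50 mm and 8.59 degrees, less where a joint would pass 70% of its speed; a pose out of reach is approached as far as the arm can. A call with a gripper value outside its range is refused whole. The fingers move at their own pace and stop on an object; the grip force is fixed at half the most. Time passes only in rows, so rows that do not move let the fingers close. It gives the time, the measured TCP pose, the force, the opening and the grip force at its end, in the units of the state.
- sense(): the state, without advancing time (a new reading comes with each control period).
- capture(name): name is "side" or "top"; returns a dict with "frame" (420x560x3 uint8, blue, green, red), "range_z" (420x560 float32, m along the optical axis (not along the pixel's ray), 0 where there is no reading), "fx", "fy", "cx", "cy" (pixels), "xyz" and "rotation" of the camera in the world. Camera axes: x right, y down, z forward; pixel columns grow to the right and rows downward; lengths in m; the calibration is good to about 2 mm. A picture is of the moment at which its call begins.
- finish_job(): hands the job in; it is judged then, once.
The state is a dict: "time_s": time; "joints": joint angles; "joint_velocities": joint speeds; "effort": joint torques, N m; "tcp_pos": TCP position; "ee_rot": TCP orientation; "wrist_force": force on the tool from outside, world axes, zero at the start; "moment": the same for the moment, N m; "gripper_width": opening from 0.0 (shut) to 1.0 (fully open); "gripper_force": force on a finger pad.
Only numpy, scipy, OpenCV 4.12 (cv2) and the standard library are available. Lean on these libraries where they do the work, as an engineer would, in place of code of your own. Each camera call takes 0.05 s, during which the arm holds its last target. There are 200 camera calls.

TASK

The casting flasks on the vibrating table have been shaken long enough: first turn its dial fully anticlockwise to its off stop. Then push the folding rack's shelf over until it snaps down flat and open, and move every flask from the vibrating table onto the shelf, each left standing upright inside its rim. Leave the pliers, the bowl and the steel block where they are.

Things in the scene. Friction and masses are not known exactly. Their poses are not given: they have to be found in the camera images.
- shaker: Fixed vibrating table, grey housing 300 x 280 mm, left or right of the robot, slightly turned. Level aluminium plate 200 (x) x 270 mm (y), 8 mm rim, top 85 mm above the bench. Origin on the bench under the plate's centre; x points away from the dial. The dial's pod (70 x 130 mm, 95 mm high) is centred at x = -150 mm, y = 0.
- dial (a joint): Intensity dial of the vibrating table, upright axis, rad: 0 = off, against its end stop fully anticlockwise as seen from above; it grows clockwise (to 4.0). Friction 0.04 N m; stays where it is left. Starts between 1.6 and 3.4.
- dial_grip (a point): Point on the dial's axis at the height to grip, 132 mm above the bench and 7 mm below the top of its black bar grip (42 mm long, 14 mm thick, 32 mm tall, on a disc 44 mm across). Turns with the dial: the bar runs along its x axis; its z axis is up.
- rack: Folding rack, left or right of the robot, slightly turned: fixed foot plate 200 x 270 mm, steel shelf hinged at its -x edge. Origin on the bench under the open shelf's centre; x points away from the robot. Hinge axis along y at x = -95 mm, 57 mm up. Open shelf: level, top 60 mm up, inside x +-86 mm, y +-123 mm, rim 8 mm high and 4 mm thick all round.
- shelf (a joint): Shelf hinge, rad: 0 = folded (standing up, leaning 0.25 rad past upright towards the rack's -x, robot side), 1.82 = open (level). A spring holds either state. Pushed in the rack's +x direction past about 0.5 it snaps down open by itself; this takes about 2 N near the free edge. Hinge posts 66 mm high stand at both ends, a spring strut outside the +y one.
- shelf_edge (a point): Middle of the shelf's free edge (mid thickness), 185 mm from the hinge axis; the shelf is 254 mm wide and 6 mm thick. Folded, this edge is the top, about 236 mm above the bench, highest 242 mm while passing upright.
- pliers: Red-handled pliers lying on the bench beyond the machines, 150 mm long, 10 mm high, loose; bystander. Origin at the joint, on the underside.
- bowl: White bowl 80 mm across, 40 mm high, loose, beyond the machines; bystander. Origin under its centre.
- block: Steel bench block 75 x 75 x 22 mm, loose, beyond the machines; bystander. Origin under its centre.
- flask1: Filled casting flask, 0.15 to 0.23 kg: steel cylinder 32 mm across on a rubber base 46 mm across and 12 mm high; 55 mm tall in all, top closed with white plaster. Origin under the centre of the base, z axis up. Starts upright on the plate of the vibrating table, about 75 mm from the next one. May be absent.
- flask2: Filled casting flask, 0.15 to 0.23 kg: steel cylinder 32 mm across on a rubber base 46 mm across and 12 mm high; 55 mm tall in all, top closed with white plaster. Origin under the centre of the base, z axis up. Starts upright on the plate of the vibrating table, about 75 mm from the next one. May be absent.
- flask3: Filled casting flask, 0.15 to 0.23 kg: steel cylinder 32 mm across on a rubber base 46 mm across and 12 mm high; 55 mm tall in all, top closed with white plaster. Origin under the centre of the base, z axis up. Starts upright on the plate of the vibrating table, about 75 mm from the next one. May be absent.
- flask4: Filled casting flask, 0.15 to 0.23 kg: steel cylinder 32 mm across on a rubber base 46 mm across and 12 mm high; 55 mm tall in all, top closed with white plaster. Origin under the centre of the base, z axis up. Starts upright on the plate of the vibrating table, about 75 mm from the next one. May be absent.
- flask5: Filled casting flask, 0.15 to 0.23 kg: steel cylinder 32 mm across on a rubber base 46 mm across and 12 mm high; 55 mm tall in all, top closed with white plaster. Origin under the centre of the base, z axis up. Starts upright on the plate of the vibrating table, about 75 mm from the next one. May be absent.
- flask6: Filled casting flask, 0.15 to 0.23 kg: steel cylinder 32 mm across on a rubber base 46 mm across and 12 mm high; 55 mm tall in all, top closed with white plaster. Origin under the centre of the base, z axis up. Starts upright on the plate of the vibrating table, about 75 mm from the next one. May be absent.
There are look-alikes about, which are no part of the job. What is shaped like the flask3 but brown or green is not meant.

How it is judged (in metres and radians):
On the way, in this order (a step that is already met when the one before it is completed fails the run):
1. the dial is turned fully anticlockwise to off, with the rack still folded (value of joint dial below 0.09 rad and value of joint shelf below 0.5 rad), for 0.2 s.
2. the shelf has snapped open (value of joint shelf above 1.75 rad and value of joint dial below 0.09 rad), for 0.2 s.
3. every flask present stands on the open shelf (x of flask1 in the frame of rack between -0.09 and 0.09 m and y of flask1 in the frame of rack between -0.125 and 0.125 m and z of flask1 in the frame of rack between 0.054 and 0.067 m and angle between each of flask1, flask2, flask3, flask4, flask5, flask6's own z axis and vertical below 0.12 rad and linear speed of each of flask1, flask2, flask3, flask4, flask5, flask6 below 0.03 m/s and x of flask2 in the frame of rack between -0.09 and 0.09 m and y of flask2 in the frame of rack between -0.125 and 0.125 m and z of flask2 in the frame of rack between 0.054 and 0.067 m and x of flask3 in the frame of rack between -0.09 and 0.09 m and y of flask3 in the frame of rack between -0.125 and 0.125 m and z of flask3 in the frame of rack between 0.054 and 0.067 m and x of flask4 in the frame of rack between -0.09 and 0.09 m and y of flask4 in the frame of rack between -0.125 and 0.125 m and z of flask4 in the frame of rack between 0.054 and 0.067 m and x of flask5 in the frame of rack between -0.09 and 0.09 m and y of flask5 in the frame of rack between -0.125 and 0.125 m and z of flask5 in the frame of rack between 0.054 and 0.067 m and x of flask6 in the frame of rack between -0.09 and 0.09 m and y of flask6 in the frame of rack between -0.125 and 0.125 m and z of flask6 in the frame of rack between 0.054 and 0.067 m), for 0.2 s.
At the end, for the whole second after the job is handed in: The dial is within 0.09 rad of its off stop, the shelf is open (hinge above 1.75 rad), and every flask present stands upright (within 0.12 rad) and at rest on the shelf, inside its rim (all of step 2 and all of step 3); the robot touches nothing.
It fails at once if the pliers is moved more than 30 mm (distance of pliers from where it was at the start of the episode above 0.03 m).
It fails at once if the bowl is moved more than 30 mm (distance of bowl from where it was at the start of the episode above 0.03 m).
It fails at once if the block is moved more than 30 mm (distance of block from where it was at the start of the episode above 0.03 m).
Of flask1, flask2, flask3, flask4, flask5, flask6 only 4 to 6 are there at a start; the rules pass over those that are not, and their reading is None.
At some moment in a run one of flask1, flask2, flask3, flask4, flask5, flask6 may be knocked a few centimetres aside while the robot is not near it.
Once in a run the grip may slacken for a moment while it holds something.
It also fails if it takes over 210 s, if anything falls off the work surface, if the arm or the gripper's body presses on something with over 40 N, if the wrist force passes 120 N, or if a joint passes its speed limit or range.

## Working session

There is one attempt and no reset: what is moved stays moved. The work goes in short steps, Python scripts to look and compute and a tool call to move; the robot and the scene stay as the last step left them, time stands still between calls to the robot, and variables do not carry over. Pictures are saved under pics/ and viewed, at most 14 in all, crops included, and the job is handed in when it is done.

Besides the shell and the picture viewer there is one more tool, called after "Emit:" as a command line: name --argument value ..., lists and objects as JSON in quotes. play_rows: Moves the arm, as the interface text tells. Its arguments: {"type":"object","properties":{"steps":{"type":"array"}},"required":["steps"]}

```bash
mkdir -p pics
cat > h.py <<'E'
import numpy as np, cv2
from station import *
def cap(n):
    c=capture(n); return c
def cloud(c):
    z=c["range_z"]; v,u=np.indices(z.shape)
    p=np.stack([(u-c["cx"])/c["fx"]*z,(v-c["cy"])/c["fy"]*z,z],-1)
    w=p@np.array(c["rotation"]).T+np.array(c["xyz"]); w[z<=0]=np.nan
    return w
E
python3 - <<'E'
from h import *
import pickle
s=sense(); print({k:np.round(v,3).tolist() for k,v in s.items()})
for n in("side","top"):
    c=cap(n); cv2.imwrite(f"pics/{n}0.png",c["frame"]); pickle.dump(c,open(f"{n}0.pkl","wb")); print(n,c["xyz"],np.round(c["rotation"],3).tolist(),c["fx"],c["cx"],c["cy"])
E
```

```text
{'time_s': 0.0, 'joints': [-49.926, 22.091, 0.379, -0.03, -68.411, -14.816], 'joint_velocities': [-0.035, 0.001, -0.054, 0.078, -0.049, 0.049], 'effort': [0.001, -39.067, 18.74, 4.22, 0.011, -0.0], 'tcp_pos': [0.266, -0.565, 0.235], 'ee_rot': [[-0.904, -0.427, -0.001], [-0.427, 0.904, 0.002], [0.0, 0.002, -1.0]], 'wrist_force': [-0.775, 0.347, 0.036], 'moment': [-0.018, 0.016, -0.016], 'gripper_force': 0.0, 'gripper_width': 0.993}
side [0.38211422 0.96212277 1.10913889] [[-0.973, -0.164, 0.162], [-0.231, 0.716, -0.658], [-0.008, -0.678, -0.735]] 489.32941129421187 270.6612274935883 215.05203314287883
top [0.33712241 0.08135232 1.42356666] [[0.082, -0.975, 0.204], [-0.997, -0.082, 0.012], [0.005, -0.204, -0.979]] 454.41555999328796 284.2836919296462 217.48584487983965
```

View pics/side0.png

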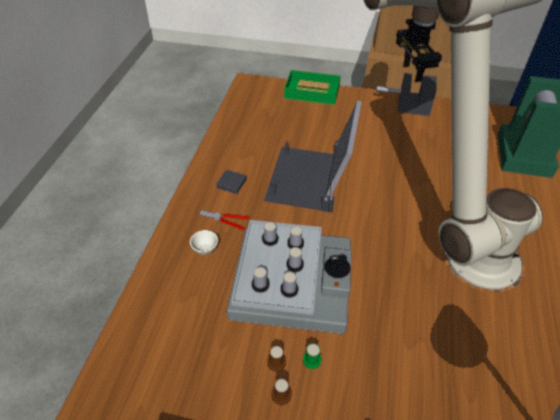

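View pics/top0.png

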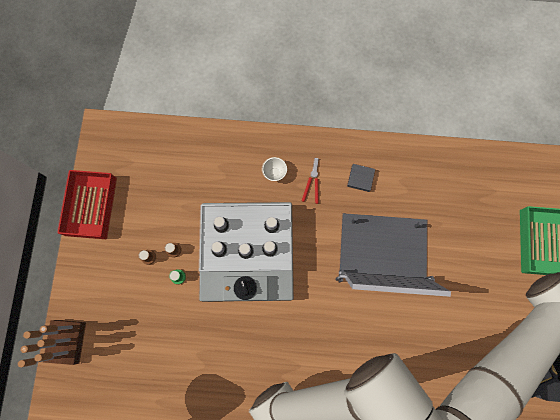

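The views show 5 flasks on the plate (top view pixels about (221,224), (272,225), (219,249), (245,250), (269,249)), the dial at (245,288), and the folded rack at (385,250) with its shelf at (395,285). The brown and green look-alikes are at (147,257), (172,250) and (177,277), off the plate. Next I measure from both clouds.

```bash
cat >> h.py <<'E'
def circ(P,r=0.02):
    "cluster xy points; returns (centre,n,zmed)"
    from scipy.cluster.hierarchy import fclusterdata
    if len(P)<3: return []
    l=fclusterdata(P[:,:2],0.012,criterion='distance')
    out=[]
    for k in np.unique(l):
        q=P[l==k]
        if len(q)>15:
            (c,rad)=cv2.minEnclosingCircle(q[:,:2].astype(np.float32)); out.append((np.round(c,4),round(rad,4),np.round(q.mean(0),4),len(q)))
    return out
def sel(w,x,y,z):
    m=np.isfinite(w[...,0])
    for i,r in enumerate((x,y,z)): m&=(w[...,i]>r[0])&(w[...,i]<r[1])
    return m
E
python3 - <<'E'
from h import *
import pickle
for n in("side","top"):
    c=pickle.load(open(n+"0.pkl","rb")); w=cloud(c); print(n)
    m=sel(w,(.3,.9),(-.1,.6),(.13,.16))
    for o in circ(w[m]): print(o)
    m=sel(w,(.3,.9),(-.1,.6),(.08,.105)); q=w[m]; print("plate",len(q),np.median(q[:,2]),cv2.minAreaRect(q[:,:2].astype(np.float32)))
    m=sel(w,(.3,.9),(-.1,.6),(.05,.105)); q=w[m]; print("house",len(q),cv2.minAreaRect(q[:,:2].astype(np.float32)))
    m=sel(w,(.3,.9),(-.4,-.02),(.2,.26)); q=w[m]; print("shelf top",len(q),q.min(0),q.max(0), cv2.fitLine(q[:,:2].astype(np.float32),cv2.DIST_L2,0,.01,.01).ravel())
    m=sel(w,(.3,.9),(-.4,.0),(.004,.03)); q=w[m]; print("foot",len(q),cv2.minAreaRect(q[:,:2].astype(np.float32)))
    # bar
    m=sel(w,(.3,.55),(-.1,.6),(.133,.16)); q=w[m]
    if len(q): print("bar",len(q),q.mean(0),cv2.minAreaRect(q[:,:2].astype(np.float32)))
E
```

```text
side
(array([ 0.4418, -0.0951]), 0.0094, array([ 0.4421, -0.0937,  0.1454]), 43)
(array([0.3985, 0.1954]), 0.0206, array([0.3979, 0.1977, 0.1365]), 101)
(array([0.5893, 0.1367]), 0.0174, array([0.5884, 0.1379, 0.1386]), 113)
(array([0.5198, 0.1361]), 0.0178, array([0.5183, 0.1373, 0.1385]), 117)
(array([0.5062, 0.2056]), 0.0171, array([0.5058, 0.2074, 0.1387]), 130)
(array([0.5792, 0.2863]), 0.0172, array([0.5776, 0.2877, 0.1389]), 138)
(array([0.5041, 0.2845]), 0.017, array([0.5047, 0.2857, 0.1388]), 138)
plate 6561 0.08580936681149631 ((0.5129460692405701, 0.12541979551315308), (0.2854202389717102, 0.43507713079452515), 5.318239212036133)
house 9806 ((0.5115655660629272, 0.2189534455537796), (0.3000164031982422, 0.6266123652458191), 5.260998249053955)
shelf top 435 [ 0.41211357 -0.34933896  0.2000543 ] [ 0.4358653  -0.08966873  0.24025396] [ 0.00659755 -0.99997824  0.42336017 -0.19978045]
foot 3236 ((0.6005717515945435, -0.19963249564170837), (0.39940863847732544, 0.5977417230606079), 89.89398956298828)
bar 479 [0.48477233 0.1864866  0.13953423] ((0.46249860525131226, 0.09989643096
[... 463 characters left out ...]
161, array([0.5879, 0.1334, 0.1407]), 101)
plate 6336 0.08708336773567549 ((0.5124980211257935, 0.12399818748235703), (0.28577306866645813, 0.43248945474624634), 5.418802738189697)
house 8608 ((0.5107994079589844, 0.21796734631061554), (0.30038607120513916, 0.6194416284561157), 5.58705472946167)
shelf top 792 [ 0.41202078 -0.3480473   0.20012724] [ 0.4366851  -0.09423525  0.24282604] [ 0.00618998 -0.99998087  0.42324328 -0.21976717]
foot 6680 ((0.6000525951385498, -0.19986414909362793), (0.3999216854572296, 0.5996513962745667), 89.93904876708984)
bar 384 [0.48625874 0.19657535 0.14068935] ((0.4619036316871643, 0.09708689153194427), (0.1497676968574524, 0.3873285949230194), 5.272807598114014)
```

Run:
```python
from h import *
import pickle
a=pickle.load(open("top0.pkl","rb"))["frame"]; b=pickle.load(open("side0.pkl","rb"))["frame"]
A=cv2.resize(a[200:300,195:300],(480,457),interpolation=cv2.INTER_CUBIC)
B=cv2.resize(b[215:335,225:360],(510,453),interpolation=cv2.INTER_CUBIC)
cv2.imwrite("pics/c0.png",np.hstack([A[:450,:400],B[:450,110:510]]))
```

```text
(no output)
```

View pics/c0.png

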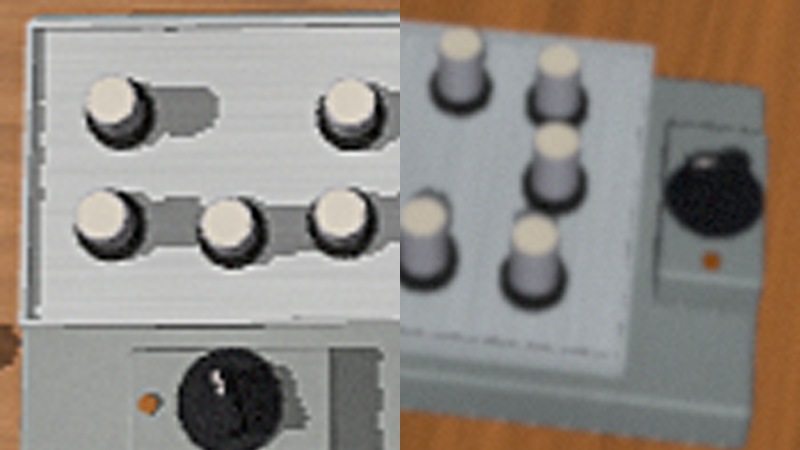

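The crop confirms five plaster-topped flasks and a black bar grip on the dial. I need the bar's heading and the rack's yaw and origin.

Run:
```python
from h import *
import pickle
def ax(q):
    q=q[:,:2].astype(np.float32); r=cv2.minAreaRect(q); b=cv2.boxPoints(r); e=b[1]-b[0]; f=b[2]-b[1]; l=e if np.hypot(*e)>np.hypot(*f) else f
    return np.round(r[0],4),np.round(r[1],4),"long axis deg",round(np.degrees(np.arctan2(l[1],l[0]))%180,1)
for n in("top","side"):
    c=pickle.load(open(n+"0.pkl","rb")); w=cloud(c); f=c["frame"]; print(n)
    for zz in(.13,.136):
        q=w[sel(w,(.35,.45),(.15,.24),(zz,.16))]; print("bar",zz,len(q),ax(q),np.median(q[:,2]))
    q=w[sel(w,(.35,.45),(.15,.24),(.1,.125))]; print("disc",len(q),q.mean(0),np.median(q[:,2]))
    q=w[sel(w,(.35,.7),(.06,.4),(.08,.1))]; print("plate+pod",ax(q))
    q=w[sel(w,(.45,.75),(-.45,-.02),(.005,.05))]; print("foot",len(q),ax(q),np.percentile(q[:,2],[5,50,95]))
    q=w[sel(w,(.37,.52),(-.37,-.04),(.09,.26))]
    A=np.c_[q[:,1:],np.ones(len(q))]; k=np.linalg.lstsq(A,q[:,0],rcond=None)[0]; r=q[:,0]-A@k; A2=A[abs(r)<.01]; k=np.linalg.lstsq(A2,q[abs(r)<.01][:,0],rcond=None)[0]
    print("shelf x=a*y+b*z+c",k,len(q),len(A2),"yaw",np.degrees(np.arctan(-k[0])),q[:,1].min(),q[:,1].max(), "lean",np.arctan(k[1]))
    q=q[q[:,2]>.225]; print("edge",q.mean(0),q[:,2].max(),q[:,1].min(),q[:,1].max())
```

```text
top
bar 0.13 76 (array([0.3976, 0.1933]), array([0.0403, 0.014 ]), 'long axis deg', np.float32(24.0)) 0.13864667720359103
bar 0.136 66 (array([0.3977, 0.1934]), array([0.04  , 0.0133]), 'long axis deg', np.float32(23.6)) 0.1389145050254037
disc 296 [0.39558696 0.19385738 0.10504282] 0.10360950460692642
plate+pod (array([0.5049, 0.2043]), array([0.2858, 0.2711]), 'long axis deg', np.float32(5.4))
foot 4012 (array([ 0.6001, -0.2345]), array([0.4279, 0.2996]), 'long axis deg', np.float32(89.9)) [0.00523377 0.00750056 0.01229868]
shelf x=a*y+b*z+c [-0.01099863 -0.30489757  0.49128466] 1446 1435 yaw 0.63014977267559 -0.34877355261820164 -0.07501577035657284 lean -0.29594390264109915
edge [ 0.42064794 -0.22127653  0.23507614] 0.24282603914742595 -0.3480473036278806 -0.0944379734139702
side
bar 0.13 101 (array([0.3985, 0.196 ]), array([0.0404, 0.0175]), 'long axis deg', np.float32(27.3)) 0.13688811318934224
bar 0.136 63 (array([0.3974, 0.1958]), array([0.0384, 0.013 ]), 'long axis deg', np.float32(27.9)) 0.1383600815768694
disc 255 [0.39723752 0.20664522 0.10747749] 0.10609155195869557
plate+pod (array([0.5056, 0.2047]), array([0.2854, 0.2757]), 'long axis deg', np.float32(5.3))
foot 2064 (array([ 0.603 , -0.2358]), array([0.2988, 0.4231]), 'long axis deg', np.float32(91.3)) [0.00519196 0.00704525 0.02574292]
shelf x=a*y+b*z+c [-0.02230786 -0.29027211  0.48543521] 966 951 yaw 1.2779345486129747 -0.3498388074195893 -0.0700344949563676 lean -0.2825084051624698
edge [ 0.42052627 -0.20704853  0.23400279] 0.2402539571595439 -0.3493389641066338 -0.0914465873023913
```

Emit:
play_rows --steps '[{"dz":-33,"claw":60},{"dz":-32},{"dx":-31,"dy":30},{"dx":-31,"dy":30},{"dx":-31,"dy":30},{"dx":-31,"dy":30},{"dx":-31,"dy":30},{"dx":-31,"dy":30},{"dx":-31,"dy":30},{"dx":-31,"dy":30},{"dx":-31,"dy":30},{"dx":-18,"dy":40},{"dx":-18,"dy":40},{"dx":-18,"dy":40},{"dx":-18,"dy":40},{"dx":-18,"dy":40},{"dx":-18,"dy":40},{"dx":-18,"dy":40},{"dx":-18,"dy":40},{"dx":-18,"dy":39}]'

```text
invalid input at $.steps[0]: expected keys ax, ay, az, dx, dy, dz, claw
```

```bash
cat >> h.py <<'E'
def go(*pts):
    "tool-axis deltas in mm through the world points, from the measured pose"
    s=sense(); R=np.array(s["ee_rot"]); p=np.array(s["tcp_pos"])
    print("at",np.round(p,4),"heading x",round(np.degrees(np.arctan2(R[1,0],R[0,0])),1),"tilt",np.round(R[:,2],3),"w",round(s["gripper_width"]*87,1),"gf",round(float(s["gripper_force"]),1),"j",np.round(s["joints"]).tolist(),"t",round(s["time_s"],1),"F",np.round(s["wrist_force"],1),"M",np.round(s["moment"],2))
    for q in pts:
        d=R.T@(np.array(q)-p)*1000; print(q,"->",np.round(d,1),"len",round(np.linalg.norm(d))); p=np.array(q)
E
python3 -c "
from h import *
go((.3978,.1945,.3),(.3978,.1945,.129))"
```

```text
at [ 0.2665 -0.5648  0.2356] heading x -154.8 tilt [-0.001  0.002 -1.   ] w 87.2 gf 0.0 j [-50.0, 22.0, 0.0, -0.0, -68.0, -15.0] t 0.1 F [-0.4 -0.9  0.2] M [ 0.04 -0.    0.04]
(0.3978, 0.1945, 0.3) -> [-442.7  630.9  -63.3] len 773
(0.3978, 0.1945, 0.129) -> [ -0.   -0.3 171. ] len 171
```

All keys are required in every row.

Emit:
play_rows --steps '[{"ax":0,"ay":0,"az":0,"dx":0,"dy":0,"dz":-33,"claw":60},{"ax":0,"ay":0,"az":0,"dx":0,"dy":0,"dz":-32,"claw":60},{"ax":0,"ay":0,"az":0,"dx":-31,"dy":30,"dz":0,"claw":60},{"ax":0,"ay":0,"az":0,"dx":-31,"dy":30,"dz":0,"claw":60},{"ax":0,"ay":0,"az":0,"dx":-31,"dy":30,"dz":0,"claw":60},{"ax":0,"ay":0,"az":0,"dx":-31,"dy":30,"dz":0,"claw":60},{"ax":0,"ay":0,"az":0,"dx":-31,"dy":30,"dz":0,"claw":60},{"ax":0,"ay":0,"az":0,"dx":-31,"dy":30,"dz":0,"claw":60},{"ax":0,"ay":0,"az":0,"dx":-31,"dy":30,"dz":0,"claw":60},{"ax":0,"ay":0,"az":0,"dx":-31,"dy":30,"dz":0,"claw":60},{"ax":0,"ay":0,"az":0,"dx":-31,"dy":30,"dz":0,"claw":60},{"ax":0,"ay":0,"az":0,"dx":-18,"dy":40,"dz":0,"claw":60},{"ax":0,"ay":0,"az":0,"dx":-18,"dy":40,"dz":0,"claw":60},{"ax":0,"ay":0,"az":0,"dx":-18,"dy":40,"dz":0,"claw":60},{"ax":0,"ay":0,"az":0,"dx":-18,"dy":40,"dz":0,"claw":60},{"ax":0,"ay":0,"az":0,"dx":-18,"dy":40,"dz":0,"claw":60},{"ax":0,"ay":0,"az":0,"dx":-18,"dy":40,"dz":0,"claw":60},{"ax":0,"ay":0,"az":0,"dx":-18,"dy":40,"dz":0,"claw":60},{"ax":0,"ay":0,"az":0,"dx":-18,"dy":40,"dz":0,"claw":60},{"ax":0,"ay":0,"az":0,"dx":-18,"dy":39,"dz":0,"claw":60}]'

```text
time_s: 2.1
tcp_pos: [0.3964, 0.1935, 0.3015]
ee_rot: [[-0.904, -0.427, -0.0], [-0.427, 0.904, 0.0], [0.0, 0.0, -1.0]]
wrist_force: [0.7, -0.1, -0.3]
gripper_width: 0.687
gripper_force: 0.0
```

```bash
python3 -c "
from h import *
go((.3978,.1945,.3),(.3978,.1945,.129))"
```

```text
at [0.3964 0.1935 0.3015] heading x -154.7 tilt [-0.  0. -1.] w 59.7 gf 0.0 j [47.0, 1.0, -17.0, -0.0, -72.0, -112.0] t 2.1 F [ 0.7 -0.1 -0.3] M [-0.03 -0.09  0.04]
(0.3978, 0.1945, 0.3) -> [-1.7  0.3  1.5] len 2
(0.3978, 0.1945, 0.129) -> [ -0.  -0. 171.] len 171
```

Emit:
play_rows --steps '[{"ax":0,"ay":0,"az":0,"dx":-2,"dy":0,"dz":43,"claw":60},{"ax":0,"ay":0,"az":0,"dx":0,"dy":0,"dz":43,"claw":60},{"ax":0,"ay":0,"az":0,"dx":0,"dy":0,"dz":43,"claw":50},{"ax":0,"ay":0,"az":0,"dx":0,"dy":0,"dz":43,"claw":40},{"ax":0,"ay":0,"az":0,"dx":0,"dy":0,"dz":0,"claw":0},{"ax":0,"ay":0,"az":0,"dx":0,"dy":0,"dz":0,"claw":0},{"ax":0,"ay":0,"az":0,"dx":0,"dy":0,"dz":0,"claw":0},{"ax":0,"ay":0,"az":0,"dx":0,"dy":0,"dz":0,"claw":0},{"ax":0,"ay":0,"az":0,"dx":0,"dy":0,"dz":0,"claw":0}]'

```text
time_s: 3.0
tcp_pos: [0.3991, 0.1947, 0.131]
ee_rot: [[-0.905, -0.425, 0.002], [-0.425, 0.905, 0.006], [-0.004, 0.005, -1.0]]
wrist_force: [-6.3, 5.7, 3.4]
gripper_width: 0.159
gripper_force: 30.0
```

```bash
python3 -c "
from h import *
go((.3978,.1945,.129))"
```

```text
at [0.3991 0.1947 0.131 ] heading x -154.8 tilt [ 0.002  0.006 -1.   ] w 13.9 gf 30.0 j [47.0, 11.0, -33.0, -0.0, -46.0, -112.0] t 3.0 F [-6.3  5.7  3.4] M [1.8  1.64 0.  ]
(0.3978, 0.1945, 0.129) -> [1.2 0.4 2. ] len 2
```

Emit:
play_rows --steps '[{"ax":0,"ay":0,"az":-8,"dx":0,"dy":0,"dz":0,"claw":0},{"ax":0,"ay":0,"az":-8,"dx":0,"dy":0,"dz":0,"claw":0},{"ax":0,"ay":0,"az":-8,"dx":0,"dy":0,"dz":0,"claw":0},{"ax":0,"ay":0,"az":-8,"dx":0,"dy":0,"dz":0,"claw":0},{"ax":0,"ay":0,"az":-8,"dx":0,"dy":0,"dz":0,"claw":0},{"ax":0,"ay":0,"az":-8,"dx":0,"dy":0,"dz":0,"claw":0},{"ax":0,"ay":0,"az":-8,"dx":0,"dy":0,"dz":0,"claw":0},{"ax":0,"ay":0,"az":-8,"dx":0,"dy":0,"dz":0,"claw":0},{"ax":0,"ay":0,"az":-8,"dx":0,"dy":0,"dz":0,"claw":0},{"ax":0,"ay":0,"az":-8,"dx":0,"dy":0,"dz":0,"claw":0},{"ax":0,"ay":0,"az":-8,"dx":0,"dy":0,"dz":0,"claw":0},{"ax":0,"ay":0,"az":-8,"dx":0,"dy":0,"dz":0,"claw":0},{"ax":0,"ay":0,"az":-8,"dx":0,"dy":0,"dz":0,"claw":0},{"ax":0,"ay":0,"az":-8,"dx":0,"dy":0,"dz":0,"claw":0},{"ax":0,"ay":0,"az":-8,"dx":0,"dy":0,"dz":0,"claw":0},{"ax":0,"ay":0,"az":-8,"dx":0,"dy":0,"dz":0,"claw":0},{"ax":0,"ay":0,"az":-8,"dx":0,"dy":0,"dz":0,"claw":0},{"ax":0,"ay":0,"az":-8,"dx":0,"dy":0,"dz":0,"claw":0}]'

```text
time_s: 4.8
tcp_pos: [0.3965, 0.1943, 0.1309]
ee_rot: [[0.983, -0.182, -0.003], [-0.182, -0.983, 0.004], [-0.004, -0.003, -1.0]]
wrist_force: [-16.4, 10.1, 11.3]
gripper_width: 0.157
gripper_force: 30.0
```

```bash
python3 -c "
from h import *
go()"
```

```text
at [0.3965 0.1943 0.1309] heading x -10.5 tilt [-0.003  0.004 -1.   ] w 13.7 gf 30.0 j [47.0, 11.0, -33.0, -0.0, -46.0, 33.0] t 4.8 F [-16.4  10.1  11.3] M [ 2.8   5.19 -0.06]
```

Emit:
play_rows --steps '[{"ax":0,"ay":0,"az":-5,"dx":0,"dy":0,"dz":0,"claw":0},{"ax":0,"ay":0,"az":-5,"dx":0,"dy":0,"dz":0,"claw":0},{"ax":0,"ay":0,"az":-4,"dx":0,"dy":0,"dz":0,"claw":0},{"ax":0,"ay":0,"az":0,"dx":0,"dy":0,"dz":0,"claw":0}]'

```text
time_s: 5.2
tcp_pos: [0.3965, 0.1939, 0.1309]
ee_rot: [[0.998, 0.057, -0.003], [0.057, -0.998, 0.003], [-0.003, -0.003, -1.0]]
wrist_force: [-16.1, 9.0, 11.7]
gripper_width: 0.159
gripper_force: 30.0
```

```bash
python3 -c "
from h import *
go()"
```

```text
at [0.3965 0.1939 0.1309] heading x 3.3 tilt [-0.003  0.003 -1.   ] w 13.8 gf 30.0 j [47.0, 11.0, -33.0, -0.0, -46.0, 46.0] t 5.2 F [-16.1   9.   11.7] M [2.62 5.06 0.04]
```

Emit:
play_rows --steps '[{"ax":0,"ay":0,"az":-3,"dx":0,"dy":0,"dz":0,"claw":0},{"ax":0,"ay":0,"az":-3,"dx":0,"dy":0,"dz":0,"claw":0},{"ax":0,"ay":0,"az":0,"dx":0,"dy":0,"dz":0,"claw":0}]'

```text
time_s: 5.5
tcp_pos: [0.3968, 0.1939, 0.1309]
ee_rot: [[0.987, 0.158, -0.003], [0.158, -0.987, 0.004], [-0.002, -0.004, -1.0]]
wrist_force: [-14.2, 8.1, 10.1]
gripper_width: 0.165
gripper_force: 30.0
```

```bash
python3 -c "
from h import *
go()"
```

```text
at [0.3968 0.1939 0.1309] heading x 9.1 tilt [-0.003  0.004 -1.   ] w 14.4 gf 30.0 j [47.0, 11.0, -33.0, -0.0, -46.0, 52.0] t 5.5 F [-14.2   8.1  10.1] M [ 2.38  4.56 -0.6 ]
```

Emit:
play_rows --steps '[{"ax":0,"ay":0,"az":-1,"dx":0,"dy":0,"dz":0,"claw":0},{"ax":0,"ay":0,"az":0,"dx":0,"dy":0,"dz":0,"claw":40},{"ax":0,"ay":0,"az":0,"dx":0,"dy":0,"dz":0,"claw":40},{"ax":0,"ay":0,"az":0,"dx":0,"dy":0,"dz":0,"claw":40},{"ax":0,"ay":0,"az":0,"dx":0,"dy":0,"dz":-43,"claw":40},{"ax":0,"ay":0,"az":0,"dx":0,"dy":0,"dz":-43,"claw":40},{"ax":0,"ay":0,"az":0,"dx":0,"dy":0,"dz":-43,"claw":40},{"ax":0,"ay":0,"az":0,"dx":0,"dy":0,"dz":-43,"claw":0},{"ax":0,"ay":0,"az":0,"dx":-10,"dy":40,"dz":0,"claw":0},{"ax":0,"ay":0,"az":0,"dx":-10,"dy":40,"dz":0,"claw":0},{"ax":0,"ay":0,"az":0,"dx":-10,"dy":40,"dz":0,"claw":0},{"ax":0,"ay":0,"az":0,"dx":-10,"dy":40,"dz":0,"claw":0},{"ax":0,"ay":0,"az":0,"dx":-10,"dy":40,"dz":0,"claw":0},{"ax":0,"ay":0,"az":0,"dx":-10,"dy":40,"dz":0,"claw":0},{"ax":0,"ay":0,"az":0,"dx":-10,"dy":40,"dz":0,"claw":0},{"ax":0,"ay":0,"az":0,"dx":-10,"dy":40,"dz":0,"claw":0},{"ax":0,"ay":0,"az":0,"dx":-10,"dy":40,"dz":0,"claw":0},{"ax":0,"ay":0,"az":0,"dx":-10,"dy":40,"dz":0,"claw":0}]'

```text
time_s: 7.3
tcp_pos: [0.371, -0.2208, 0.3019]
ee_rot: [[0.984, 0.177, 0.001], [0.177, -0.984, -0.0], [0.001, 0.001, -1.0]]
wrist_force: [1.1, -0.0, -1.5]
gripper_width: 0.003
gripper_force: 0.0
```

```bash
cat > look.py <<'E'
from h import *
import sys
def run(zt=(.13,.16),xr=(.3,.9),yr=(-.45,.5),pic=None):
    for n in("top","side"):
        c=cap(n); w=cloud(c); print(n)
        if pic: cv2.imwrite(f"pics/{pic}_{n}.png",c["frame"])
        q=w[sel(w,(.35,.45),(.15,.24),(.132,.16))]
        if len(q)>20:
            r=cv2.minAreaRect(q[:,:2].astype(np.float32)); b=cv2.boxPoints(r); e,f=b[1]-b[0],b[2]-b[1]; l=e if np.hypot(*e)>np.hypot(*f) else f
            print("bar",len(q),np.round(r[1],3),(np.degrees(np.arctan2(l[1],l[0]))+45)%180-45)
        for o in circ(w[sel(w,xr,yr,zt)]): print(*o)
if __name__=="__main__": run(pic=sys.argv[1] if len(sys.argv)>1 else None)
E
python3 look.py; python3 -c "
from h import *
go((.368,-.22,.3),(.368,-.22,.22))"
```

```text
top
bar 74 [0.039 0.012] 5.8038063
[0.3975 0.1929] 0.0203 [0.3975 0.1928 0.1393] 75
[0.5884 0.1336] 0.0162 [0.5879 0.1335 0.1413] 100
[0.5182 0.1329] 0.016 [0.5178 0.133  0.1404] 103
[0.5057 0.2026] 0.0162 [0.5052 0.2027 0.1405] 107
[0.5041 0.2813] 0.0162 [0.5035 0.2805 0.1407] 104
[0.5774 0.284 ] 0.0165 [0.577  0.2832 0.1405] 103
side
bar 87 [0.041 0.016] 2.9607658
[ 0.4492 -0.2165] 0.1302 [ 0.4473 -0.1811  0.1453] 138
[0.3987 0.1965] 0.0209 [0.3989 0.1977 0.1367] 100
[0.5885 0.1353] 0.0174 [0.5886 0.1379 0.1385] 115
[0.5186 0.1364] 0.019 [0.5185 0.1371 0.1389] 113
[0.5065 0.2062] 0.0182 [0.5063 0.207  0.1384] 129
[0.5787 0.2856] 0.0171 [0.5779 0.2874 0.139 ] 137
[0.5043 0.2828] 0.018 [0.5046 0.2858 0.139 ] 138
at [ 0.3708 -0.2226  0.3013] heading x 9.8 tilt [-0.001 -0.001 -1.   ] w 0.6 gf 0.0 j [-9.0, 0.0, -18.0, 0.0, -72.0, 109.0] t 7.4 F [-0.6  0.2 -0.4] M [-0.07  0.15 -0.01]
(0.368, -0.22, 0.3) -> [-2.3 -3.1  1.3] len 4
(0.368, -0.22, 0.22) -> [ 0.1 -0.  80. ] len 80
```

Emit:
play_rows --steps '[{"ax":0,"ay":0,"az":0,"dx":0,"dy":-3,"dz":40,"claw":0},{"ax":0,"ay":0,"az":0,"dx":0,"dy":0,"dz":41,"claw":0},{"ax":0,"ay":0,"az":0,"dx":14,"dy":2,"dz":0,"claw":0},{"ax":0,"ay":0,"az":0,"dx":12,"dy":2,"dz":0,"claw":0},{"ax":0,"ay":0,"az":0,"dx":10,"dy":2,"dz":0,"claw":0},{"ax":0,"ay":0,"az":0,"dx":10,"dy":2,"dz":0,"claw":0},{"ax":0,"ay":0,"az":0,"dx":10,"dy":2,"dz":0,"claw":0},{"ax":0,"ay":0,"az":0,"dx":12,"dy":2,"dz":0,"claw":0},{"ax":0,"ay":0,"az":0,"dx":12,"dy":2,"dz":0,"claw":0},{"ax":0,"ay":0,"az":0,"dx":12,"dy":2,"dz":0,"claw":0},{"ax":0,"ay":0,"az":0,"dx":12,"dy":2,"dz":0,"claw":0},{"ax":0,"ay":0,"az":0,"dx":12,"dy":2,"dz":0,"claw":0},{"ax":0,"ay":0,"az":0,"dx":12,"dy":2,"dz":0,"claw":0},{"ax":0,"ay":0,"az":0,"dx":12,"dy":2,"dz":0,"claw":0},{"ax":0,"ay":0,"az":0,"dx":12,"dy":2,"dz":0,"claw":0},{"ax":0,"ay":0,"az":0,"dx":12,"dy":2,"dz":0,"claw":0},{"ax":0,"ay":0,"az":0,"dx":0,"dy":0,"dz":-40,"claw":0},{"ax":0,"ay":0,"az":0,"dx":0,"dy":0,"dz":-40,"claw":0},{"ax":0,"ay":0,"az":0,"dx":0,"dy":0,"dz":0,"claw":0}]'

```text
time_s: 9.3
tcp_pos: [0.5409, -0.2152, 0.3073]
ee_rot: [[0.984, 0.179, 0.012], [0.179, -0.984, -0.004], [0.011, 0.006, -1.0]]
wrist_force: [-0.4, -1.0, 0.2]
gripper_width: 0.005
gripper_force: 0.0
```

```bash
python3 look.py r1
python3 - <<'E'
from h import *
import pickle
for n in("top","side"):
    c=cap(n); w=cloud(c); pickle.dump(c,open(n+"1.pkl","wb")); q=w[sel(w,(.4,.75),(-.42,.0),(.045,.08))]
    r=cv2.minAreaRect(q[:,:2].astype(np.float32)); print(n,len(q),np.percentile(q[:,2],[5,50,95]),r,q[:,:2].min(0),q[:,:2].max(0))
go()
E
```

```text
top
bar 75 [0.039 0.012] 5.352085
[0.3975 0.193 ] 0.0201 [0.3975 0.1929 0.1386] 75
[0.5059 0.2029] 0.0163 [0.5053 0.2028 0.1407] 105
[0.5179 0.1327] 0.016 [0.5177 0.1332 0.1411] 102
[0.5881 0.1338] 0.0165 [0.5878 0.1332 0.1408] 101
[0.5036 0.2815] 0.0163 [0.5035 0.2806 0.1406] 102
[0.5774 0.2836] 0.016 [0.577  0.2832 0.1405] 103
side
bar 89 [0.04  0.015] 7.880844
[0.3985 0.1955] 0.0211 [0.3987 0.1977 0.1369] 98
[0.5888 0.1354] 0.0175 [0.5885 0.1381 0.139 ] 112
[0.5069 0.2046] 0.0183 [0.5061 0.2072 0.139 ] 122
[0.5184 0.1335] 0.0184 [0.5185 0.1375 0.1386] 118
[0.5053 0.2836] 0.0169 [0.5045 0.2856 0.1389] 136
[0.5778 0.2855] 0.0173 [0.5778 0.2877 0.1388] 139
top 1248 [0.05599787 0.06094391 0.06892575] ((0.5036525726318359, -0.28273263573646545), (0.1626056730747223, 0.10870711505413055), 86.73925018310547) [ 0.4450371  -0.36211383] [ 0.55946169 -0.20178395]
side 3306 [0.05497275 0.05988971 0.06696144] ((0.5495043396949768, -0.21341809630393982), (0.21101947128772736, 0.2896803617477417), 0.25230661034584045) [ 0.44342996 -0.35859654] [ 0.65521927 -0.06879217]
at [ 0.5372 -0.2139  0.2994] heading x 10.2 tilt [-0.002  0.001 -1.   ] w 0.3 gf 0.0 j [-6.0, 15.0, -0.0, -0.0, -75.0, 106.0] t 9.5 F [-0.3 -0.4 -0.5] M [-0.11  0.14  0.02]
```

View pics/r1_top.png

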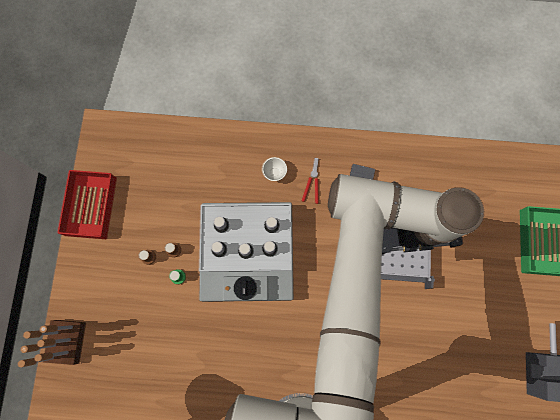

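The shelf is open: the depth shows a level top at z≈0.060, and in the picture the perforated shelf lies flat at about (405,265), half hidden by the arm. Dial bar is at 5.4°, its off stop. First pick next.

Emit:
play_rows --steps '[{"ax":0,"ay":0,"az":0,"dx":5,"dy":-43,"dz":10,"claw":55},{"ax":0,"ay":0,"az":0,"dx":5,"dy":-43,"dz":10,"claw":55},{"ax":0,"ay":0,"az":0,"dx":5,"dy":-43,"dz":10,"claw":55},{"ax":0,"ay":0,"az":0,"dx":5,"dy":-43,"dz":10,"claw":55},{"ax":0,"ay":0,"az":0,"dx":5,"dy":-43,"dz":10,"claw":55},{"ax":0,"ay":0,"az":0,"dx":5,"dy":-43,"dz":10,"claw":55},{"ax":0,"ay":0,"az":0,"dx":6,"dy":-44,"dz":10,"claw":55},{"ax":0,"ay":0,"az":0,"dx":6,"dy":-44,"dz":10,"claw":55},{"ax":0,"ay":0,"az":0,"dx":0,"dy":0,"dz":0,"claw":55}]'

```text
time_s: 10.4
tcp_pos: [0.5159, 0.1374, 0.2176]
ee_rot: [[0.983, 0.183, -0.005], [0.183, -0.983, -0.002], [-0.005, 0.001, -1.0]]
wrist_force: [0.3, -0.5, 0.2]
gripper_width: 0.623
gripper_force: 0.0
```

Run:
```python
from h import *
go((.518,.134,.22),(.518,.134,.118))
for n in("top","side"):
    c=cap(n); w=cloud(c); q=w[sel(w,(.4,.75),(-.42,.0),(.045,.08))]
    r=cv2.minAreaRect(q[:,:2].astype(np.float32)); print(n,len(q),np.percentile(q[:,2],[5,50,95]),r)
    rim=q[(q[:,2]>.0655)]; 
    m=sel(w,(.4,.75),(-.42,.0),(.055,.0635)).astype(np.uint8); m=cv2.morphologyEx(m,cv2.MORPH_OPEN,np.ones((5,5))); q=w[m>0]; print("inner",cv2.minAreaRect(q[:,:2].astype(np.float32)),np.percentile(q[:,:2],[1,99],axis=0).round(4).tolist())
    cv2.imwrite(f"pics/r2_{n}.png",cv2.resize(c["frame"][200:320,320:480] if n=="top" else c["frame"][120:230,240:380],None,fx=4,fy=4))
```

```text
at [0.5159 0.1374 0.2176] heading x 10.6 tilt [-0.005 -0.002 -1.   ] w 54.2 gf 0.0 j [32.0, 14.0, -14.0, -0.0, -62.0, 68.0] t 10.4 F [ 0.3 -0.5  0.2] M [-0.14  0.14 -0.05]
(0.518, 0.134, 0.22) -> [ 1.4  3.8 -2.5] len 5
(0.518, 0.134, 0.118) -> [ 5.00e-01 -1.00e-01  1.02e+02] len 102
top 5183 [0.05574714 0.0608969  0.06833374] ((0.5498216152191162, -0.21806290745735168), (0.2112884670495987, 0.290622353553772), 0.366444855928421)
inner ((0.5693978071212769, -0.2318384051322937), (0.22674094140529633, 0.15142126381397247), 87.12342071533203) [[0.499, -0.3428], [0.6474, -0.1183]]
side 622 [0.05425051 0.06010222 0.06858777] ((0.5984169840812683, -0.14079049229621887), (0.14746513962745667, 0.30060261487960815), 45.43142318725586)
inner ((0.6331201791763306, -0.12005096673965454), (0.033239588141441345, 0.024890035390853882), 19.32573127746582) [[0.6167, -0.1349], [0.6494, -0.105]]
```

View pics/r2_top.png

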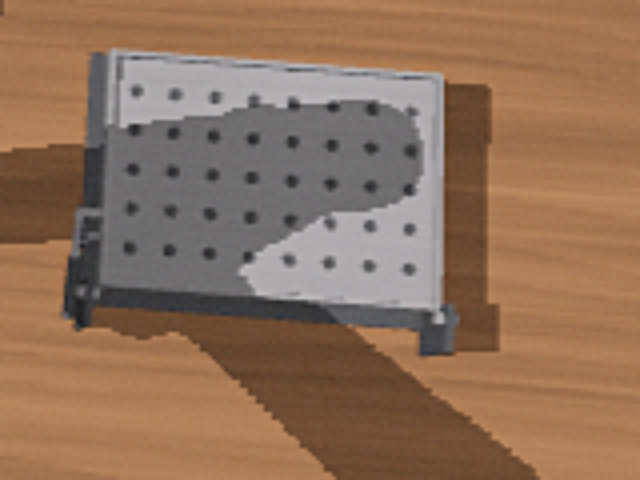

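Shelf is flat and open; its holes' corners are at crop (137,91), (412,112), (408,268), (129,248), from which I get its centre and yaw.

Run:
```python
from h import *
c=cap("top"); w=cloud(c); P=[]
for u,v in((137,91),(412,112),(408,268),(129,248)):
    u=u/4+320-.4; v=v/4+200-.4
    d=np.array(c["rotation"])@np.array([(u-c["cx"])/c["fx"],(v-c["cy"])/c["fy"],1]); o=np.array(c["xyz"]); P.append((o+d*(.06-o[2])/d[2])[:2])
P=np.array(P); C=P.mean(0)+[0,.001]; e=(P[0]-P[1])+(P[3]-P[2]); yaw=np.arctan2(-e[0],e[1]); print(P.round(4),C.round(4),np.degrees(yaw))
for x in(.042,-.042):
    for y in(-.075,0,.075): print(x,y,np.round(C+[x*np.cos(yaw)-y*np.sin(yaw),x*np.sin(yaw)+y*np.cos(yaw)],4))
```

```text
[[ 0.6239 -0.1156]
 [ 0.6251 -0.326 ]
 [ 0.5056 -0.3254]
 [ 0.5032 -0.1157]] [ 0.5644 -0.2197] 0.48770805296829495
0.042 -0.075 [ 0.6071 -0.2943]
0.042 0 [ 0.6064 -0.2193]
0.042 0.075 [ 0.6058 -0.1443]
-0.042 -0.075 [ 0.5231 -0.295 ]
-0.042 0 [ 0.5225 -0.22  ]
-0.042 0.075 [ 0.5218 -0.145 ]
```

Emit:
play_rows --steps '[{"ax":0,"ay":0,"az":0,"dx":2,"dy":4,"dz":32,"claw":55},{"ax":0,"ay":0,"az":0,"dx":0,"dy":0,"dz":34,"claw":55},{"ax":0,"ay":0,"az":0,"dx":0,"dy":0,"dz":33,"claw":55},{"ax":0,"ay":0,"az":0,"dx":0,"dy":0,"dz":0,"claw":55}]'

```text
time_s: 10.95
tcp_pos: [0.517, 0.1272, 0.1174]
ee_rot: [[0.985, 0.175, -0.009], [0.175, -0.985, -0.004], [-0.01, 0.003, -1.0]]
wrist_force: [-0.6, -0.3, -0.2]
gripper_width: 0.633
gripper_force: 0.0
```

Emit:
play_rows --steps '[{"ax":0,"ay":0,"az":0,"dx":2,"dy":-6,"dz":0,"claw":55},{"ax":0,"ay":0,"az":0,"dx":0,"dy":0,"dz":0,"claw":25},{"ax":0,"ay":0,"az":0,"dx":0,"dy":0,"dz":0,"claw":20},{"ax":0,"ay":0,"az":0,"dx":0,"dy":0,"dz":0,"claw":20},{"ax":0,"ay":0,"az":0,"dx":0,"dy":0,"dz":0,"claw":20},{"ax":0,"ay":0,"az":0,"dx":0,"dy":0,"dz":-15,"claw":20},{"ax":0,"ay":0,"az":0,"dx":0,"dy":0,"dz":-25,"claw":20},{"ax":0,"ay":0,"az":0,"dx":0,"dy":0,"dz":-25,"claw":20},{"ax":0,"ay":0,"az":0,"dx":0,"dy":0,"dz":0,"claw":20}]'

```text
time_s: 11.85
tcp_pos: [0.5228, 0.1375, 0.19]
ee_rot: [[0.984, 0.179, 0.007], [0.179, -0.984, 0.003], [0.007, -0.002, -1.0]]
wrist_force: [0.7, 0.6, -2.3]
gripper_width: 0.359
gripper_force: 30.0
```

Run:
```python
from h import *
go((.607,-.294,.183),(.607,-.294,.094))
```

```text
at [0.5228 0.1375 0.19  ] heading x 10.3 tilt [ 0.007  0.003 -1.   ] w 31.2 gf 30.0 j [32.0, 16.0, -16.0, 0.0, -58.0, 68.0] t 11.8 F [ 0.7  0.6 -2.3] M [-0.07  0.02  0.02]
(0.607, -0.294, 0.183) -> [  5.8 439.6   6.1] len 440
(0.607, -0.294, 0.094) -> [-0.7  0.2 89. ] len 89
```

Emit:
play_rows --steps '[{"ax":0,"ay":0,"az":0,"dx":1,"dy":25,"dz":0,"claw":20},{"ax":0,"ay":0,"az":0,"dx":1,"dy":40,"dz":0,"claw":20},{"ax":0,"ay":0,"az":0,"dx":1,"dy":40,"dz":0,"claw":20},{"ax":0,"ay":0,"az":0,"dx":1,"dy":40,"dz":0,"claw":20},{"ax":0,"ay":0,"az":0,"dx":1,"dy":40,"dz":0,"claw":20},{"ax":0,"ay":0,"az":0,"dx":0,"dy":40,"dz":0,"claw":20},{"ax":0,"ay":0,"az":0,"dx":1,"dy":40,"dz":0,"claw":20},{"ax":0,"ay":0,"az":0,"dx":0,"dy":40,"dz":0,"claw":20},{"ax":0,"ay":0,"az":0,"dx":1,"dy":40,"dz":0,"claw":20},{"ax":0,"ay":0,"az":0,"dx":0,"dy":40,"dz":0,"claw":20},{"ax":0,"ay":0,"az":0,"dx":1,"dy":35,"dz":0,"claw":20},{"ax":0,"ay":0,"az":0,"dx":0,"dy":20,"dz":0,"claw":20},{"ax":0,"ay":0,"az":0,"dx":0,"dy":0,"dz":0,"claw":20},{"ax":0,"ay":0,"az":0,"dx":0,"dy":0,"dz":0,"claw":20},{"ax":0,"ay":0,"az":0,"dx":0,"dy":0,"dz":0,"claw":20}]'

```text
time_s: 13.35
tcp_pos: [0.6067, -0.294, 0.1857]
ee_rot: [[0.984, 0.179, -0.001], [0.179, -0.984, 0.001], [-0.001, -0.001, -1.0]]
wrist_force: [-0.0, -0.2, -2.5]
gripper_width: 0.36
gripper_force: 30.0
```

Run:
```python
from h import *
go((.607,-.294,.183),(.607,-.294,.094))
for n in("top","side"):
    w=cloud(cap(n)); q=w[sel(w,(.55,.67),(-.36,-.23),(.08,.2))]; print(n,len(q),np.percentile(q[:,2],[0,1,5]) if len(q) else 0, circ(w[sel(w,(.3,.9),(-.45,.5),(.132,.145))]))
```

```text
at [ 0.6067 -0.294   0.1857] heading x 10.3 tilt [-0.001  0.001 -1.   ] w 31.3 gf 30.0 j [-12.0, 29.0, 4.0, -0.0, -65.0, 112.0] t 13.3 F [-0.  -0.2 -2.5] M [-0.1   0.12  0.01]
(0.607, -0.294, 0.183) -> [0.3 0.1 2.7] len 3
(0.607, -0.294, 0.094) -> [ 0.1  0.1 89. ] len 89
top 3 [0.1471774  0.14729394 0.14776012] [(array([0.5883, 0.1341]), 0.0162, array([0.5878, 0.1334, 0.1409]), 93), (array([0.3975, 0.1928]), 0.0203, array([0.3977, 0.1928, 0.1392]), 73), (array([0.5058, 0.203 ]), 0.016, array([0.5056, 0.2032, 0.1402]), 101), (array([0.5046, 0.2811]), 0.0164, array([0.5037, 0.2808, 0.1404]), 94), (array([0.5774, 0.2836]), 0.0161, array([0.5774, 0.2833, 0.1401]), 93)]
side 148 [0.14477013 0.14758776 0.1502704 ] [(array([0.5887, 0.1355]), 0.0173, array([0.5885, 0.1375, 0.1391]), 106), (array([0.399 , 0.1958]), 0.0208, array([0.3993, 0.1971, 0.1375]), 86), (array([0.5064, 0.2049]), 0.0169, array([0.5062, 0.2066, 0.139 ]), 122), (array([0.504 , 0.2831]), 0.0179, array([0.5043, 0.2854, 0.1391]), 133), (array([0.5781, 0.2854]), 0.0176, array([0.5779, 0.2871, 0.1389]), 134)]
```

Emit:
play_rows --steps '[{"ax":0,"ay":0,"az":0,"dx":0,"dy":0,"dz":30,"claw":20},{"ax":0,"ay":0,"az":0,"dx":0,"dy":0,"dz":30,"claw":20},{"ax":0,"ay":0,"az":0,"dx":0,"dy":0,"dz":16,"claw":20},{"ax":0,"ay":0,"az":0,"dx":0,"dy":0,"dz":8,"claw":20},{"ax":0,"ay":0,"az":0,"dx":0,"dy":0,"dz":3,"claw":20},{"ax":0,"ay":0,"az":0,"dx":0,"dy":0,"dz":2,"claw":20},{"ax":0,"ay":0,"az":0,"dx":0,"dy":0,"dz":0,"claw":20},{"ax":0,"ay":0,"az":0,"dx":0,"dy":0,"dz":0,"claw":20}]'

```text
time_s: 14.25
tcp_pos: [0.6077, -0.2952, 0.0987]
ee_rot: [[0.984, 0.178, 0.002], [0.178, -0.984, -0.001], [0.002, 0.001, -1.0]]
wrist_force: [-1.1, 0.4, -2.5]
gripper_width: 0.361
gripper_force: 30.0
```

Emit:
play_rows --steps '[{"ax":0,"ay":0,"az":0,"dx":0,"dy":0,"dz":2,"claw":20},{"ax":0,"ay":0,"az":0,"dx":0,"dy":0,"dz":0,"claw":34},{"ax":0,"ay":0,"az":0,"dx":0,"dy":0,"dz":0,"claw":55},{"ax":0,"ay":0,"az":0,"dx":0,"dy":0,"dz":0,"claw":55},{"ax":0,"ay":0,"az":0,"dx":0,"dy":0,"dz":-35,"claw":55},{"ax":0,"ay":0,"az":0,"dx":0,"dy":0,"dz":-35,"claw":55},{"ax":0,"ay":0,"az":0,"dx":0,"dy":0,"dz":-35,"claw":55},{"ax":0,"ay":0,"az":0,"dx":6,"dy":-43,"dz":0,"claw":55},{"ax":0,"ay":0,"az":0,"dx":6,"dy":-43,"dz":0,"claw":55},{"ax":0,"ay":0,"az":0,"dx":6,"dy":-43,"dz":0,"claw":55},{"ax":0,"ay":0,"az":0,"dx":6,"dy":-43,"dz":0,"claw":55},{"ax":0,"ay":0,"az":0,"dx":6,"dy":-43,"dz":0,"claw":55},{"ax":0,"ay":0,"az":0,"dx":6,"dy":-43,"dz":0,"claw":55},{"ax":0,"ay":0,"az":0,"dx":6,"dy":-42,"dz":0,"claw":55},{"ax":0,"ay":0,"az":0,"dx":5,"dy":-42,"dz":0,"claw":55},{"ax":0,"ay":0,"az":0,"dx":5,"dy":-42,"dz":0,"claw":55},{"ax":0,"ay":0,"az":0,"dx":5,"dy":-42,"dz":0,"claw":55},{"ax":0,"ay":0,"az":0,"dx":0,"dy":0,"dz":0,"claw":55},{"ax":0,"ay":0,"az":0,"dx":0,"dy":0,"dz":0,"claw":55},{"ax":0,"ay":0,"az":0,"dx":0,"dy":0,"dz":0,"claw":55}]'

```text
time_s: 16.25
tcp_pos: [0.5873, 0.1335, 0.2005]
ee_rot: [[0.984, 0.177, -0.0], [0.177, -0.984, -0.0], [-0.0, 0.0, -1.0]]
wrist_force: [-0.2, -0.7, -1.0]
gripper_width: 0.632
gripper_force: 0.0
```

```bash
cat >> h.py <<'E'
def st():
    for n in("top","side"):
        w=cloud(cap(n)); print(n,"shaker",[(*o[0].tolist(),o[1],round(float(o[2][2]),3)) for o in circ(w[sel(w,(.44,.7),(.05,.35),(.132,.147))])]); print("  shelf",[(*o[0].tolist(),o[1],round(float(o[2][2]),3)) for o in circ(w[sel(w,(.44,.7),(-.37,-.08),(.107,.125))])])
E
python3 - <<'E'
from h import *
go((.588,.1345,.2),(.588,.1345,.12)); st()
E
```

```text
at [0.5873 0.1335 0.2005] heading x 10.2 tilt [-0. -0. -1.] w 55.0 gf 0.0 j [28.0, 21.0, -6.0, 0.0, -63.0, 72.0] t 16.2 F [-0.2 -0.7 -1. ] M [-0.15  0.11  0.01]
(0.588, 0.1345, 0.2) -> [ 0.8 -0.9  0.5] len 1
(0.588, 0.1345, 0.12) -> [ 0. -0. 80.] len 80
top shaker [(0.5059, 0.2026, 0.0163, 0.141), (0.5867, 0.1334, 0.0148, 0.14)]
  shelf [(0.6053, -0.2954, 0.0172, 0.116)]
side shaker [(0.5893, 0.1368, 0.0173, 0.139), (0.506, 0.2045, 0.0174, 0.139), (0.577, 0.2854, 0.0178, 0.139), (0.5052, 0.2841, 0.0175, 0.139)]
  shelf []
```

Emit:
play_rows --steps '[{"ax":0,"ay":0,"az":0,"dx":1,"dy":-1,"dz":30,"claw":55},{"ax":0,"ay":0,"az":0,"dx":0,"dy":0,"dz":30,"claw":55},{"ax":0,"ay":0,"az":0,"dx":0,"dy":0,"dz":20,"claw":55},{"ax":0,"ay":0,"az":0,"dx":0,"dy":0,"dz":0,"claw":55},{"ax":0,"ay":0,"az":0,"dx":0,"dy":0,"dz":0,"claw":25},{"ax":0,"ay":0,"az":0,"dx":0,"dy":0,"dz":0,"claw":20},{"ax":0,"ay":0,"az":0,"dx":0,"dy":0,"dz":0,"claw":20},{"ax":0,"ay":0,"az":0,"dx":0,"dy":0,"dz":0,"claw":20},{"ax":0,"ay":0,"az":0,"dx":0,"dy":0,"dz":-15,"claw":20},{"ax":0,"ay":0,"az":0,"dx":0,"dy":0,"dz":-25,"claw":20},{"ax":0,"ay":0,"az":0,"dx":0,"dy":0,"dz":-25,"claw":20},{"ax":0,"ay":0,"az":0,"dx":-5,"dy":39,"dz":0,"claw":20},{"ax":0,"ay":0,"az":0,"dx":-5,"dy":39,"dz":0,"claw":20},{"ax":0,"ay":0,"az":0,"dx":-5,"dy":39,"dz":0,"claw":20},{"ax":0,"ay":0,"az":0,"dx":-5,"dy":39,"dz":0,"claw":20},{"ax":0,"ay":0,"az":0,"dx":-5,"dy":39,"dz":0,"claw":20},{"ax":0,"ay":0,"az":0,"dx":-5,"dy":39,"dz":0,"claw":20},{"ax":0,"ay":0,"az":0,"dx":-5,"dy":39,"dz":0,"claw":20},{"ax":0,"ay":0,"az":0,"dx":-5,"dy":39,"dz":0,"claw":20},{"ax":0,"ay":0,"az":0,"dx":-5,"dy":39,"dz":0,"claw":20}]'

```text
time_s: 18.35
tcp_pos: [0.606, -0.2192, 0.1854]
ee_rot: [[0.984, 0.178, -0.0], [0.178, -0.984, 0.001], [-0.0, -0.001, -1.0]]
wrist_force: [-0.0, 0.4, -2.4]
gripper_width: 0.363
gripper_force: 30.0
```

Emit:
play_rows --steps '[{"ax":0,"ay":0,"az":0,"dx":0,"dy":0,"dz":0,"claw":20},{"ax":0,"ay":0,"az":0,"dx":0,"dy":0,"dz":0,"claw":20},{"ax":0,"ay":0,"az":0,"dx":0,"dy":0,"dz":0,"claw":20}]'

```text
time_s: 18.65
tcp_pos: [0.6062, -0.2171, 0.1853]
ee_rot: [[0.984, 0.179, -0.001], [0.179, -0.984, 0.001], [-0.0, -0.001, -1.0]]
wrist_force: [0.2, -0.1, -1.0]
gripper_width: 0.358
gripper_force: 30.0
```

Run:
```python
from h import *
go((.606,-.219,.185),(.606,-.219,.096)); st()
w=cloud(cap("side")); q=w[sel(w,(.56,.66),(-.27,-.17),(.08,.175))]; print(len(q),np.percentile(q[:,2],[0,1,5]))
```

```text
at [ 0.6062 -0.2171  0.1853] heading x 10.3 tilt [-0.001  0.001 -1.   ] w 31.2 gf 30.0 j [-5.0, 26.0, -1.0, -0.0, -63.0, 106.0] t 18.6 F [ 0.2 -0.1 -1. ] M [-0.13  0.12 -0.03]
(0.606, -0.219, 0.185) -> [-0.5  1.8  0.3] len 2
(0.606, -0.219, 0.096) -> [ 0.   0.1 89. ] len 89
top shaker [(0.5057, 0.2031, 0.0162, 0.141), (0.5774, 0.2828, 0.0164, 0.141), (0.5042, 0.2812, 0.0164, 0.141)]
  shelf [(0.6017, -0.2963, 0.0158, 0.114)]
side shaker [(0.5077, 0.2047, 0.0172, 0.139), (0.5771, 0.2851, 0.0172, 0.139), (0.5043, 0.2832, 0.0177, 0.139)]
  shelf []
107 [0.14668946 0.14805727 0.14980226]
```

Emit:
play_rows --steps '[{"ax":0,"ay":0,"az":0,"dx":0,"dy":2,"dz":30,"claw":20},{"ax":0,"ay":0,"az":0,"dx":0,"dy":0,"dz":30,"claw":20},{"ax":0,"ay":0,"az":0,"dx":0,"dy":0,"dz":16,"claw":20},{"ax":0,"ay":0,"az":0,"dx":0,"dy":0,"dz":8,"claw":20},{"ax":0,"ay":0,"az":0,"dx":0,"dy":0,"dz":4,"claw":20},{"ax":0,"ay":0,"az":0,"dx":0,"dy":0,"dz":2,"claw":20},{"ax":0,"ay":0,"az":0,"dx":0,"dy":0,"dz":0,"claw":20},{"ax":0,"ay":0,"az":0,"dx":0,"dy":0,"dz":0,"claw":34},{"ax":0,"ay":0,"az":0,"dx":0,"dy":0,"dz":0,"claw":55},{"ax":0,"ay":0,"az":0,"dx":0,"dy":0,"dz":0,"claw":55},{"ax":0,"ay":0,"az":0,"dx":0,"dy":0,"dz":-35,"claw":55},{"ax":0,"ay":0,"az":0,"dx":0,"dy":0,"dz":-35,"claw":55},{"ax":0,"ay":0,"az":0,"dx":0,"dy":0,"dz":-35,"claw":55},{"ax":0,"ay":0,"az":0,"dx":-2,"dy":-43,"dz":0,"claw":55},{"ax":0,"ay":0,"az":0,"dx":-2,"dy":-43,"dz":0,"claw":55},{"ax":0,"ay":0,"az":0,"dx":-2,"dy":-43,"dz":0,"claw":55},{"ax":0,"ay":0,"az":0,"dx":-2,"dy":-43,"dz":0,"claw":55},{"ax":0,"ay":0,"az":0,"dx":-2,"dy":-43,"dz":0,"claw":55},{"ax":0,"ay":0,"az":0,"dx":-2,"dy":-43,"dz":0,"claw":55},{"ax":0,"ay":0,"az":0,"dx":-2,"dy":-43,"dz":0,"claw":55}]'

```text
time_s: 20.8
tcp_pos: [0.539, 0.0753, 0.2011]
ee_rot: [[0.984, 0.178, 0.001], [0.178, -0.984, 0.0], [0.001, -0.0, -1.0]]
wrist_force: [0.4, -0.3, 0.3]
gripper_width: 0.633
gripper_force: 0.0
```

Emit:
play_rows --steps '[{"ax":0,"ay":0,"az":0,"dx":-3,"dy":-44,"dz":0,"claw":55},{"ax":0,"ay":0,"az":0,"dx":-3,"dy":-44,"dz":0,"claw":55},{"ax":0,"ay":0,"az":0,"dx":-3,"dy":-44,"dz":0,"claw":55},{"ax":0,"ay":0,"az":0,"dx":0,"dy":0,"dz":0,"claw":55},{"ax":0,"ay":0,"az":0,"dx":0,"dy":0,"dz":0,"claw":55},{"ax":0,"ay":0,"az":0,"dx":0,"dy":0,"dz":0,"claw":55}]'

```text
time_s: 21.4
tcp_pos: [0.5071, 0.2014, 0.2006]
ee_rot: [[0.984, 0.177, 0.0], [0.177, -0.984, -0.0], [0.0, 0.0, -1.0]]
wrist_force: [-0.8, -0.3, -0.3]
gripper_width: 0.627
gripper_force: 0.0
```

Run:
```python
from h import *
go((.506,.204,.2),(.506,.204,.12),(.506,.204,.185),(.606,-.144,.185)); st()
```

```text
at [0.5071 0.2014 0.2006] heading x 10.2 tilt [ 0. -0. -1.] w 54.6 gf 0.0 j [39.0, 16.0, -14.0, 0.0, -60.0, 62.0] t 21.4 F [-0.8 -0.3 -0.3] M [-0.12  0.13 -0.04]
(0.506, 0.204, 0.2) -> [-0.7 -2.7  0.6] len 3
(0.506, 0.204, 0.12) -> [-0. -0. 80.] len 80
(0.506, 0.204, 0.185) -> [  0.   0. -65.] len 65
(0.606, -0.144, 0.185) -> [ 36.7 360.2   0. ] len 362
top shaker []
  shelf [(0.6079, -0.2188, 0.0169, 0.115), (0.6051, -0.2957, 0.0166, 0.116)]
side shaker [(0.5062, 0.2065, 0.0165, 0.139), (0.5784, 0.2858, 0.0169, 0.139), (0.5052, 0.2838, 0.0178, 0.139)]
  shelf []
```

Emit:
play_rows --steps '[{"ax":0,"ay":0,"az":0,"dx":-1,"dy":-3,"dz":31,"claw":55},{"ax":0,"ay":0,"az":0,"dx":0,"dy":0,"dz":30,"claw":55},{"ax":0,"ay":0,"az":0,"dx":0,"dy":0,"dz":20,"claw":55},{"ax":0,"ay":0,"az":0,"dx":0,"dy":0,"dz":0,"claw":55},{"ax":0,"ay":0,"az":0,"dx":0,"dy":0,"dz":0,"claw":25},{"ax":0,"ay":0,"az":0,"dx":0,"dy":0,"dz":0,"claw":20},{"ax":0,"ay":0,"az":0,"dx":0,"dy":0,"dz":0,"claw":20},{"ax":0,"ay":0,"az":0,"dx":0,"dy":0,"dz":0,"claw":20},{"ax":0,"ay":0,"az":0,"dx":0,"dy":0,"dz":-15,"claw":20},{"ax":0,"ay":0,"az":0,"dx":0,"dy":0,"dz":-25,"claw":20},{"ax":0,"ay":0,"az":0,"dx":0,"dy":0,"dz":-25,"claw":20},{"ax":0,"ay":0,"az":0,"dx":4,"dy":40,"dz":0,"claw":20},{"ax":0,"ay":0,"az":0,"dx":4,"dy":40,"dz":0,"claw":20},{"ax":0,"ay":0,"az":0,"dx":4,"dy":40,"dz":0,"claw":20},{"ax":0,"ay":0,"az":0,"dx":4,"dy":40,"dz":0,"claw":20},{"ax":0,"ay":0,"az":0,"dx":4,"dy":40,"dz":0,"claw":20},{"ax":0,"ay":0,"az":0,"dx":4,"dy":40,"dz":0,"claw":20},{"ax":0,"ay":0,"az":0,"dx":4,"dy":40,"dz":0,"claw":20},{"ax":0,"ay":0,"az":0,"dx":4,"dy":40,"dz":0,"claw":20},{"ax":0,"ay":0,"az":0,"dx":4,"dy":40,"dz":0,"claw":20}]'

```text
time_s: 23.5
tcp_pos: [0.605, -0.1445, 0.1846]
ee_rot: [[0.984, 0.178, -0.0], [0.178, -0.984, 0.0], [-0.0, -0.0, -1.0]]
wrist_force: [0.5, 0.0, -1.0]
gripper_width: 0.359
gripper_force: 30.0
```

Emit:
play_rows --steps '[{"ax":0,"ay":0,"az":0,"dx":0,"dy":0,"dz":0,"claw":20},{"ax":0,"ay":0,"az":0,"dx":0,"dy":0,"dz":0,"claw":20},{"ax":0,"ay":0,"az":0,"dx":0,"dy":0,"dz":0,"claw":20}]'

```text
time_s: 23.8
tcp_pos: [0.6046, -0.1422, 0.1844]
ee_rot: [[0.984, 0.179, -0.001], [0.179, -0.984, 0.0], [-0.0, -0.001, -1.0]]
wrist_force: [0.7, 0.7, -1.0]
gripper_width: 0.358
gripper_force: 30.0
```

Run:
```python
from h import *
go((.606,-.144,.185),(.606,-.144,.096),(.578,.285,.2)); st()
w=cloud(cap("side")); q=w[sel(w,(.56,.66),(-.2,-.1),(.08,.175))]; print(len(q),np.percentile(q[:,2],[0,1,5]))
```

```text
at [ 0.6046 -0.1422  0.1844] heading x 10.3 tilt [-0.001  0.    -1.   ] w 31.2 gf 30.0 j [2.0, 24.0, -4.0, -0.0, -62.0, 99.0] t 23.8 F [ 0.7  0.7 -1. ] M [-0.11  0.14 -0.02]
(0.606, -0.144, 0.185) -> [ 1.   2.  -0.6] len 2
(0.606, -0.144, 0.096) -> [ 0.  0. 89.] len 89
(0.578, 0.285, 0.2) -> [  49.  -427.2 -103.8] len 442
top shaker [(0.5038, 0.2812, 0.0164, 0.141), (0.5776, 0.2836, 0.0166, 0.141)]
  shelf [(0.6038, -0.2206, 0.0151, 0.115), (0.6059, -0.2952, 0.0171, 0.115)]
side shaker [(0.5778, 0.2856, 0.0173, 0.139), (0.5067, 0.2836, 0.0179, 0.139)]
  shelf []
101 [0.14460685 0.14677386 0.14975333]
```

Emit:
play_rows --steps '[{"ax":0,"ay":0,"az":0,"dx":1,"dy":2,"dz":30,"claw":20},{"ax":0,"ay":0,"az":0,"dx":0,"dy":0,"dz":30,"claw":20},{"ax":0,"ay":0,"az":0,"dx":0,"dy":0,"dz":15,"claw":20},{"ax":0,"ay":0,"az":0,"dx":0,"dy":0,"dz":8,"claw":20},{"ax":0,"ay":0,"az":0,"dx":0,"dy":0,"dz":4,"claw":20},{"ax":0,"ay":0,"az":0,"dx":0,"dy":0,"dz":2,"claw":20},{"ax":0,"ay":0,"az":0,"dx":0,"dy":0,"dz":0,"claw":20},{"ax":0,"ay":0,"az":0,"dx":0,"dy":0,"dz":0,"claw":34},{"ax":0,"ay":0,"az":0,"dx":0,"dy":0,"dz":0,"claw":55},{"ax":0,"ay":0,"az":0,"dx":0,"dy":0,"dz":0,"claw":55},{"ax":0,"ay":0,"az":0,"dx":0,"dy":0,"dz":-35,"claw":55},{"ax":0,"ay":0,"az":0,"dx":0,"dy":0,"dz":-35,"claw":55},{"ax":0,"ay":0,"az":0,"dx":0,"dy":0,"dz":-35,"claw":55},{"ax":0,"ay":0,"az":0,"dx":5,"dy":-43,"dz":0,"claw":55},{"ax":0,"ay":0,"az":0,"dx":5,"dy":-43,"dz":0,"claw":55},{"ax":0,"ay":0,"az":0,"dx":5,"dy":-43,"dz":0,"claw":55},{"ax":0,"ay":0,"az":0,"dx":5,"dy":-43,"dz":0,"claw":55},{"ax":0,"ay":0,"az":0,"dx":5,"dy":-43,"dz":0,"claw":55},{"ax":0,"ay":0,"az":0,"dx":5,"dy":-43,"dz":0,"claw":55},{"ax":0,"ay":0,"az":0,"dx":5,"dy":-43,"dz":0,"claw":55}]'

```text
time_s: 25.95
tcp_pos: [0.587, 0.1593, 0.2012]
ee_rot: [[0.984, 0.178, 0.001], [0.178, -0.984, 0.0], [0.001, -0.0, -1.0]]
wrist_force: [0.3, 1.3, 0.3]
gripper_width: 0.629
gripper_force: 0.0
```

Emit:
play_rows --steps '[{"ax":0,"ay":0,"az":0,"dx":5,"dy":-42,"dz":0,"claw":55},{"ax":0,"ay":0,"az":0,"dx":5,"dy":-42,"dz":0,"claw":55},{"ax":0,"ay":0,"az":0,"dx":5,"dy":-42,"dz":0,"claw":55},{"ax":0,"ay":0,"az":0,"dx":0,"dy":0,"dz":0,"claw":55},{"ax":0,"ay":0,"az":0,"dx":0,"dy":0,"dz":0,"claw":55},{"ax":0,"ay":0,"az":0,"dx":0,"dy":0,"dz":0,"claw":55}]'

```text
time_s: 26.55
tcp_pos: [0.5795, 0.2834, 0.2007]
ee_rot: [[0.984, 0.177, -0.0], [0.177, -0.984, -0.0], [-0.0, 0.0, -1.0]]
wrist_force: [-0.5, -0.1, 1.2]
gripper_width: 0.636
gripper_force: 0.0
```

Run:
```python
from h import *
go((.578,.285,.2),(.578,.285,.12),(.578,.285,.185),(.523,-.295,.185)); st()
```

```text
at [0.5795 0.2834 0.2007] heading x 10.2 tilt [-0. -0. -1.] w 55.3 gf 0.0 j [40.0, 25.0, 1.0, 0.0, -65.0, 60.0] t 26.6 F [-0.5 -0.1  1.2] M [-0.12  0.16 -0.04]
(0.578, 0.285, 0.2) -> [-1.2 -1.9  0.7] len 2
(0.578, 0.285, 0.12) -> [ 0. -0. 80.] len 80
(0.578, 0.285, 0.185) -> [ -0.   0. -65.] len 65
(0.523, -0.295, 0.185) -> [-1.570e+02  5.611e+02  1.000e-01] len 583
top shaker [(0.5041, 0.281, 0.0159, 0.141), (0.5766, 0.284, 0.0161, 0.14)]
  shelf [(0.6071, -0.1436, 0.0171, 0.116), (0.6047, -0.2961, 0.0167, 0.115), (0.607, -0.2206, 0.0169, 0.115)]
side shaker [(0.5777, 0.2876, 0.0163, 0.138), (0.5036, 0.2839, 0.0175, 0.139)]
  shelf [(0.604, -0.293, 0.0191, 0.114), (0.6057, -0.1433, 0.0179, 0.115), (0.6081, -0.217, 0.0197, 0.114)]
```

Emit:
play_rows --steps '[{"ax":0,"ay":0,"az":0,"dx":-1,"dy":-2,"dz":31,"claw":55},{"ax":0,"ay":0,"az":0,"dx":0,"dy":0,"dz":30,"claw":55},{"ax":0,"ay":0,"az":0,"dx":0,"dy":0,"dz":20,"claw":55},{"ax":0,"ay":0,"az":0,"dx":0,"dy":0,"dz":0,"claw":55},{"ax":0,"ay":0,"az":0,"dx":0,"dy":0,"dz":0,"claw":25},{"ax":0,"ay":0,"az":0,"dx":0,"dy":0,"dz":0,"claw":20},{"ax":0,"ay":0,"az":0,"dx":0,"dy":0,"dz":0,"claw":20},{"ax":0,"ay":0,"az":0,"dx":0,"dy":0,"dz":0,"claw":20},{"ax":0,"ay":0,"az":0,"dx":0,"dy":0,"dz":-15,"claw":20},{"ax":0,"ay":0,"az":0,"dx":0,"dy":0,"dz":-25,"claw":20},{"ax":0,"ay":0,"az":0,"dx":0,"dy":0,"dz":-25,"claw":20},{"ax":0,"ay":0,"az":0,"dx":-12,"dy":40,"dz":0,"claw":20},{"ax":0,"ay":0,"az":0,"dx":-12,"dy":40,"dz":0,"claw":20},{"ax":0,"ay":0,"az":0,"dx":-12,"dy":40,"dz":0,"claw":20},{"ax":0,"ay":0,"az":0,"dx":-12,"dy":40,"dz":0,"claw":20},{"ax":0,"ay":0,"az":0,"dx":-12,"dy":40,"dz":0,"claw":20},{"ax":0,"ay":0,"az":0,"dx":-12,"dy":40,"dz":0,"claw":20},{"ax":0,"ay":0,"az":0,"dx":-12,"dy":40,"dz":0,"claw":20},{"ax":0,"ay":0,"az":0,"dx":-12,"dy":40,"dz":0,"claw":20},{"ax":0,"ay":0,"az":0,"dx":-12,"dy":40,"dz":0,"claw":20}]'

```text
time_s: 28.65
tcp_pos: [0.5354, -0.0888, 0.1848]
ee_rot: [[0.984, 0.178, 0.0], [0.178, -0.984, 0.0], [0.0, -0.0, -1.0]]
wrist_force: [1.9, -0.5, -1.1]
gripper_width: 0.358
gripper_force: 30.0
```

Emit:
play_rows --steps '[{"ax":0,"ay":0,"az":0,"dx":-10,"dy":41,"dz":0,"claw":20},{"ax":0,"ay":0,"az":0,"dx":-10,"dy":41,"dz":0,"claw":20},{"ax":0,"ay":0,"az":0,"dx":-11,"dy":41,"dz":0,"claw":20},{"ax":0,"ay":0,"az":0,"dx":-11,"dy":42,"dz":0,"claw":20},{"ax":0,"ay":0,"az":0,"dx":0,"dy":0,"dz":0,"claw":20},{"ax":0,"ay":0,"az":0,"dx":0,"dy":0,"dz":0,"claw":20},{"ax":0,"ay":0,"az":0,"dx":0,"dy":0,"dz":0,"claw":20}]'

```text
time_s: 29.35
tcp_pos: [0.524, -0.2565, 0.1845]
ee_rot: [[0.984, 0.179, -0.0], [0.179, -0.984, 0.0], [-0.0, -0.0, -1.0]]
wrist_force: [-0.1, 0.5, -2.6]
gripper_width: 0.363
gripper_force: 30.0
```

Run:
```python
from h import *
go((.523,-.258,.185),(.523,-.258,.096),(.504,.2825,.2)); st()
w=cloud(cap("side")); q=w[sel(w,(.48,.57),(-.31,-.21),(.118,.175))]; print(len(q),np.percentile(q[:,2],[0,1,5]))
```

```text
at [ 0.524  -0.2565  0.1845] heading x 10.3 tilt [-0.  0. -1.] w 31.6 gf 30.0 j [-10.0, 20.0, -10.0, -0.0, -60.0, 111.0] t 29.4 F [-0.1  0.5 -2.6] M [-0.09  0.13  0.  ]
(0.523, -0.258, 0.185) -> [-1.2  1.3 -0.5] len 2
(0.523, -0.258, 0.096) -> [ 0.  0. 89.] len 89
(0.504, 0.2825, 0.2) -> [  77.8 -535.3 -103.8] len 551
top shaker [(0.5045, 0.2815, 0.0161, 0.141)]
  shelf []
side shaker [(0.5046, 0.284, 0.0171, 0.139)]
  shelf [(0.6057, -0.2919, 0.0178, 0.114), (0.6095, -0.1444, 0.0197, 0.114), (0.6072, -0.2188, 0.0177, 0.114)]
106 [0.14585249 0.14643052 0.14986054]
```

Emit:
play_rows --steps '[{"ax":0,"ay":0,"az":0,"dx":-1,"dy":1,"dz":30,"claw":20},{"ax":0,"ay":0,"az":0,"dx":0,"dy":0,"dz":30,"claw":20},{"ax":0,"ay":0,"az":0,"dx":0,"dy":0,"dz":15,"claw":20},{"ax":0,"ay":0,"az":0,"dx":0,"dy":0,"dz":8,"claw":20},{"ax":0,"ay":0,"az":0,"dx":0,"dy":0,"dz":4,"claw":20},{"ax":0,"ay":0,"az":0,"dx":0,"dy":0,"dz":2,"claw":20},{"ax":0,"ay":0,"az":0,"dx":0,"dy":0,"dz":0,"claw":20},{"ax":0,"ay":0,"az":0,"dx":0,"dy":0,"dz":0,"claw":34},{"ax":0,"ay":0,"az":0,"dx":0,"dy":0,"dz":0,"claw":55},{"ax":0,"ay":0,"az":0,"dx":0,"dy":0,"dz":0,"claw":55},{"ax":0,"ay":0,"az":0,"dx":0,"dy":0,"dz":-35,"claw":55},{"ax":0,"ay":0,"az":0,"dx":0,"dy":0,"dz":-35,"claw":55},{"ax":0,"ay":0,"az":0,"dx":0,"dy":0,"dz":-35,"claw":55},{"ax":0,"ay":0,"az":0,"dx":6,"dy":-45,"dz":0,"claw":55},{"ax":0,"ay":0,"az":0,"dx":6,"dy":-45,"dz":0,"claw":55},{"ax":0,"ay":0,"az":0,"dx":6,"dy":-45,"dz":0,"claw":55},{"ax":0,"ay":0,"az":0,"dx":6,"dy":-45,"dz":0,"claw":55},{"ax":0,"ay":0,"az":0,"dx":6,"dy":-45,"dz":0,"claw":55},{"ax":0,"ay":0,"az":0,"dx":6,"dy":-45,"dz":0,"claw":55},{"ax":0,"ay":0,"az":0,"dx":6,"dy":-45,"dz":0,"claw":55}]'

```text
time_s: 31.5
tcp_pos: [0.5083, 0.0608, 0.2012]
ee_rot: [[0.984, 0.178, 0.001], [0.178, -0.984, 0.0], [0.001, -0.0, -1.0]]
wrist_force: [1.6, 0.9, 0.5]
gripper_width: 0.634
gripper_force: 0.0
```

Emit:
play_rows --steps '[{"ax":0,"ay":0,"az":0,"dx":7,"dy":-44,"dz":0,"claw":55},{"ax":0,"ay":0,"az":0,"dx":7,"dy":-44,"dz":0,"claw":55},{"ax":0,"ay":0,"az":0,"dx":7,"dy":-44,"dz":0,"claw":55},{"ax":0,"ay":0,"az":0,"dx":7,"dy":-44,"dz":0,"claw":55},{"ax":0,"ay":0,"az":0,"dx":7,"dy":-44,"dz":0,"claw":55},{"ax":0,"ay":0,"az":0,"dx":0,"dy":0,"dz":0,"claw":55},{"ax":0,"ay":0,"az":0,"dx":0,"dy":0,"dz":0,"claw":55},{"ax":0,"ay":0,"az":0,"dx":0,"dy":0,"dz":0,"claw":55}]'

```text
time_s: 32.3
tcp_pos: [0.5036, 0.2809, 0.2006]
ee_rot: [[0.984, 0.177, -0.0], [0.177, -0.984, -0.0], [-0.0, 0.0, -1.0]]
wrist_force: [1.5, -0.2, 0.4]
gripper_width: 0.632
gripper_force: 0.0
```

Run:
```python
from h import *
go((.504,.2825,.2),(.504,.2825,.12),(.504,.2825,.185),(.522,-.18,.185)); st()
```

```text
at [0.5036 0.2809 0.2006] heading x 10.2 tilt [-0. -0. -1.] w 54.9 gf 0.0 j [45.0, 19.0, -10.0, 0.0, -61.0, 55.0] t 32.3 F [ 1.5 -0.2  0.4] M [-0.17  0.15  0.  ]
(0.504, 0.2825, 0.2) -> [ 0.6 -1.5  0.6] len 2
(0.504, 0.2825, 0.12) -> [ 0. -0. 80.] len 80
(0.504, 0.2825, 0.185) -> [ -0.   0. -65.] len 65
(0.522, -0.18, 0.185) -> [-6.430e+01  4.584e+02  1.000e-01] len 463
top shaker [(0.5038, 0.2805, 0.0155, 0.141)]
  shelf [(0.524, -0.2588, 0.0165, 0.115), (0.607, -0.1441, 0.0163, 0.116), (0.6056, -0.2951, 0.0168, 0.116), (0.6086, -0.2194, 0.0167, 0.116)]
side shaker [(0.5041, 0.289, 0.0148, 0.139)]
  shelf [(0.5242, -0.2569, 0.0198, 0.114)]
```

Emit:
play_rows --steps '[{"ax":0,"ay":0,"az":0,"dx":1,"dy":-1,"dz":31,"claw":55},{"ax":0,"ay":0,"az":0,"dx":0,"dy":0,"dz":30,"claw":55},{"ax":0,"ay":0,"az":0,"dx":0,"dy":0,"dz":20,"claw":55},{"ax":0,"ay":0,"az":0,"dx":0,"dy":0,"dz":0,"claw":55},{"ax":0,"ay":0,"az":0,"dx":0,"dy":0,"dz":0,"claw":25},{"ax":0,"ay":0,"az":0,"dx":0,"dy":0,"dz":0,"claw":20},{"ax":0,"ay":0,"az":0,"dx":0,"dy":0,"dz":0,"claw":20},{"ax":0,"ay":0,"az":0,"dx":0,"dy":0,"dz":0,"claw":20},{"ax":0,"ay":0,"az":0,"dx":0,"dy":0,"dz":-15,"claw":20},{"ax":0,"ay":0,"az":0,"dx":0,"dy":0,"dz":-25,"claw":20},{"ax":0,"ay":0,"az":0,"dx":0,"dy":0,"dz":-25,"claw":20},{"ax":0,"ay":0,"az":0,"dx":-6,"dy":42,"dz":0,"claw":20},{"ax":0,"ay":0,"az":0,"dx":-6,"dy":42,"dz":0,"claw":20},{"ax":0,"ay":0,"az":0,"dx":-6,"dy":42,"dz":0,"claw":20},{"ax":0,"ay":0,"az":0,"dx":-6,"dy":42,"dz":0,"claw":20},{"ax":0,"ay":0,"az":0,"dx":-6,"dy":42,"dz":0,"claw":20},{"ax":0,"ay":0,"az":0,"dx":-6,"dy":42,"dz":0,"claw":20},{"ax":0,"ay":0,"az":0,"dx":-6,"dy":42,"dz":0,"claw":20},{"ax":0,"ay":0,"az":0,"dx":-6,"dy":42,"dz":0,"claw":20},{"ax":0,"ay":0,"az":0,"dx":-6,"dy":42,"dz":0,"claw":20}]'

```text
time_s: 34.4
tcp_pos: [0.5184, -0.1002, 0.1848]
ee_rot: [[0.984, 0.178, 0.0], [0.178, -0.984, 0.0], [0.0, -0.0, -1.0]]
wrist_force: [0.4, 0.4, -1.5]
gripper_width: 0.362
gripper_force: 30.0
```

Emit:
play_rows --steps '[{"ax":0,"ay":0,"az":0,"dx":-5,"dy":40,"dz":0,"claw":20},{"ax":0,"ay":0,"az":0,"dx":-5,"dy":40,"dz":0,"claw":20},{"ax":0,"ay":0,"az":0,"dx":0,"dy":0,"dz":0,"claw":20},{"ax":0,"ay":0,"az":0,"dx":0,"dy":0,"dz":0,"claw":20},{"ax":0,"ay":0,"az":0,"dx":0,"dy":0,"dz":0,"claw":20}]'

```text
time_s: 34.9
tcp_pos: [0.5229, -0.1786, 0.1845]
ee_rot: [[0.984, 0.178, -0.0], [0.178, -0.984, 0.0], [-0.0, -0.0, -1.0]]
wrist_force: [0.2, 0.3, -1.5]
gripper_width: 0.359
gripper_force: 30.0
```

Run:
```python
from h import *
go((.522,-.18,.185),(.522,-.18,.096)); st()
w=cloud(cap("side")); q=w[sel(w,(.48,.57),(-.22,-.13),(.118,.175))]; print(len(q),np.percentile(q[:,2],[0,1,5]))
```

```text
at [ 0.5229 -0.1786  0.1845] heading x 10.3 tilt [-0.  0. -1.] w 31.2 gf 30.0 j [-2.0, 18.0, -14.0, -0.0, -58.0, 102.0] t 34.9 F [ 0.2  0.3 -1.5] M [-0.03  0.12 -0.  ]
(0.522, -0.18, 0.185) -> [-1.2  1.3 -0.5] len 2
(0.522, -0.18, 0.096) -> [ 0.  0. 89.] len 89
top shaker []
  shelf []
side shaker []
  shelf [(0.6065, -0.1442, 0.0197, 0.114), (0.6072, -0.2919, 0.0192, 0.114), (0.6056, -0.2191, 0.0213, 0.114)]
106 [0.14783879 0.14855679 0.15008282]
```

Emit:
play_rows --steps '[{"ax":0,"ay":0,"az":0,"dx":-1,"dy":1,"dz":30,"claw":20},{"ax":0,"ay":0,"az":0,"dx":0,"dy":0,"dz":30,"claw":20},{"ax":0,"ay":0,"az":0,"dx":0,"dy":0,"dz":15,"claw":20},{"ax":0,"ay":0,"az":0,"dx":0,"dy":0,"dz":8,"claw":20},{"ax":0,"ay":0,"az":0,"dx":0,"dy":0,"dz":4,"claw":20},{"ax":0,"ay":0,"az":0,"dx":0,"dy":0,"dz":2,"claw":20},{"ax":0,"ay":0,"az":0,"dx":0,"dy":0,"dz":0,"claw":20},{"ax":0,"ay":0,"az":0,"dx":0,"dy":0,"dz":0,"claw":34},{"ax":0,"ay":0,"az":0,"dx":0,"dy":0,"dz":0,"claw":55},{"ax":0,"ay":0,"az":0,"dx":0,"dy":0,"dz":0,"claw":55},{"ax":0,"ay":0,"az":0,"dx":0,"dy":0,"dz":-40,"claw":55},{"ax":0,"ay":0,"az":0,"dx":0,"dy":0,"dz":-40,"claw":55},{"ax":0,"ay":0,"az":0,"dx":0,"dy":0,"dz":-40,"claw":55},{"ax":0,"ay":0,"az":0,"dx":5,"dy":-43,"dz":0,"claw":55},{"ax":0,"ay":0,"az":0,"dx":5,"dy":-43,"dz":0,"claw":55},{"ax":0,"ay":0,"az":0,"dx":5,"dy":-43,"dz":0,"claw":55},{"ax":0,"ay":0,"az":0,"dx":5,"dy":-43,"dz":0,"claw":55},{"ax":0,"ay":0,"az":0,"dx":5,"dy":-43,"dz":0,"claw":55},{"ax":0,"ay":0,"az":0,"dx":5,"dy":-43,"dz":0,"claw":55},{"ax":0,"ay":0,"az":0,"dx":5,"dy":-43,"dz":0,"claw":55}]'

```text
time_s: 37.05
tcp_pos: [0.5029, 0.1238, 0.2162]
ee_rot: [[0.984, 0.178, 0.001], [0.178, -0.984, 0.001], [0.001, -0.0, -1.0]]
wrist_force: [0.8, 0.8, 0.2]
gripper_width: 0.628
gripper_force: 0.0
```

Emit:
play_rows --steps '[{"ax":0,"ay":0,"az":0,"dx":5,"dy":-43,"dz":0,"claw":55},{"ax":0,"ay":0,"az":0,"dx":5,"dy":-43,"dz":0,"claw":55},{"ax":0,"ay":0,"az":0,"dx":0,"dy":0,"dz":0,"claw":55},{"ax":0,"ay":0,"az":0,"dx":0,"dy":0,"dz":0,"claw":55},{"ax":0,"ay":0,"az":0,"dx":0,"dy":0,"dz":0,"claw":55},{"ax":0,"ay":0,"az":0,"dx":0,"dy":0,"dz":0,"claw":55},{"ax":0,"ay":0,"az":0,"dx":0,"dy":0,"dz":0,"claw":55}]'

```text
time_s: 37.75
tcp_pos: [0.4979, 0.2074, 0.2157]
ee_rot: [[0.984, 0.176, 0.0], [0.176, -0.984, 0.0], [0.0, -0.0, -1.0]]
wrist_force: [-0.7, -0.8, 0.8]
gripper_width: 0.632
gripper_force: 0.0
```

```bash
python3 look.py end|grep bar; python3 -c "
from h import *
go(); st()"
```

```text
bar 75 [0.039 0.012] 6.5756187
bar 90 [0.016 0.041] -0.6240349
at [0.4979 0.2077 0.2157] heading x 10.2 tilt [ 0.  0. -1.] w 54.9 gf 0.0 j [40.0, 15.0, -13.0, 0.0, -62.0, 60.0] t 37.9 F [ 0.2 -0.6 -0.2] M [-0.11  0.16 -0.03]
top shaker []
  shelf [(0.6072, -0.1449, 0.0164, 0.116), (0.6056, -0.2961, 0.0173, 0.115), (0.608, -0.2195, 0.0168, 0.116), (0.5242, -0.2587, 0.017, 0.116), (0.5224, -0.1803, 0.0167, 0.115)]
side shaker []
  shelf [(0.6138, -0.1381, 0.0136, 0.114)]
```

View pics/end_top.png

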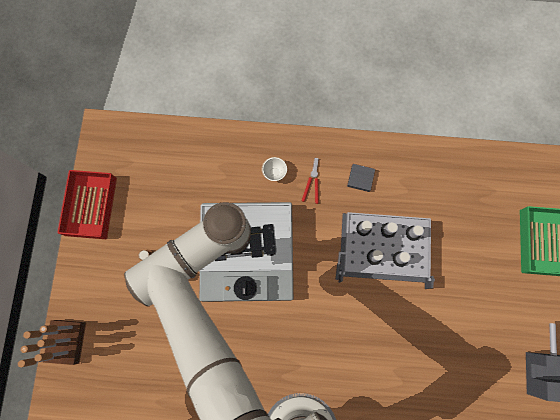

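View pics/end_side.png

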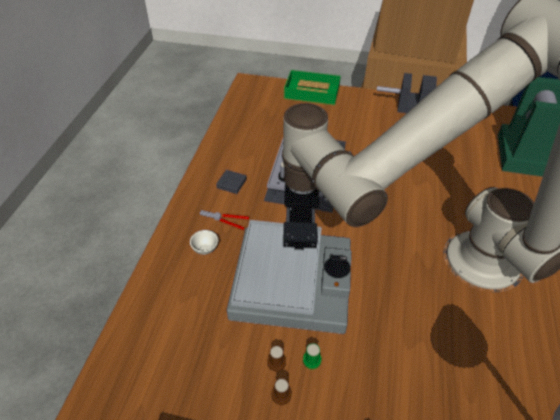

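All five flasks stand on the open shelf, at top view pixels around (365–415, 228–258). The plate is empty and the bowl, pliers and block have not moved, so I am handing in.

```bash
python3 -c "
from h import *
print(finish_job())"
```

```text
the job is handed in; nothing more can be done
None
```

The job is handed in, though no verdict came back: the dial is turned to its off stop, the shelf is snapped open, all five flasks present stand upright on it, and the pliers, bowl and block look unmoved in the last pictures.

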